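Clear the drilled hole and inspect it under the loupe

ROBOT

A 6-joint arm with a two-finger parallel gripper is mounted at the origin on the work surface. World frame = base frame: x ahead of the robot, y to its left, z up, the work surface at z = 0. Lengths are in m, angles in rad, forces in N, time in s.
With the tool pointing down it reaches from about 0.3 to 0.875 m from the base axis. Payload 6.4 kg.
Tool frame: the origin (TCP) lies on the mounting face of the last link; the fingertips stand nose_length ahead of it and the grasp point (between the pads) lies 147 mm ahead of it (nose_length is the distance from the TCP to the fingertips, in m); y points along the fingers, z is the direction in which the jaws open and shut, and the axes are right-handed (so a half turn about y gives the same grasp; the last joint's range is limited). The gripper opens to 88 mm and grips with 3 to 60 N. Pads are 18 mm wide; open, the fingers measure 123 mm over their backs; the gripper's body (75 mm by 187 mm) begins 45 mm behind the grasp point.
Start: joints at [0.933, 0.181, 1.607, -0, 1.354, -0.206], TCP at [0.241, 0.522, 0.405] pointing down, gripper open.
Joint ranges: [-2.99, 2.99], [-0.89, 2.07], [0.3, 2.58], [-1.14, 4.28], [0, 2.63], [-3.12, 3.12]. Speed limits (rad/s): [2.57, 2.57, 3.01, 3.14, 3.14, 3.14].

INTERFACE

Orientations are given as a 3x3 rotation matrix whose columns are the frame's x, y, z axes.
In Python, from cell import sense, camera, finish_job, masks_of, place_of, nose_length gives the robot as it stands.
- The arm moves only by the tool servo_tool, never from a script. Its arguments are lists of equal length, an entry for each row: "fingers": the finger opening in mm, from 0 to 88.1; "dp": the shift along the tool's x, y, z in mm, a list of three; "yaw": the turn about the tool's y in degrees. In form: {"fingers": [fingers, ...], "dp": [[tx, ty, tz], ...], "yaw": [yaw, ...]}. A call has 1 to 8 rows; each row shifts and turns the commanded pose from where the row before left it, along the tool's axes as they then stand; what a row does not reach is not made up. A row lasts 1/10 s, in which the tool goes at most 50 mm and 8.59 degrees, less where a joint would pass 70% of its speed; a pose out of reach is approached as far as the arm can. A call with a gripper value outside its range is refused whole. The fingers move at their own pace and stop on an object; "grip_force" is the grip in N (left out, the last holds). Time passes only in rows, so rows that do not move let the fingers close. It gives the time, the measured TCP pose, the force and the opening at its end, in the units of the state.
- sense(): the state, without advancing time (a new reading comes with each control period).
- camera(name): name is "scene" or "side" or "wrist"; returns a dict with "color" (480x640x3 uint8, red, green, blue), "fovy" (degrees; the focal length in pixels is half the picture's height over the tangent of half this angle, whatever the lens; pixels are square), "cx", "cy" (the principal point, pixels), "extrinsics" (4x4, takes a point from camera to world coordinates). Camera axes: x right, y down, z forward; pixel columns grow to the right and rows downward; lengths in m; the calibration is good to about 2 mm. A picture is of the moment at which its call begins. There is no depth.
- finish_job(): hands the job in, once; it reports no verdict.
Trained networks look in the newest picture that a camera, given by its name, has taken for a name from the list of things; names that differ only in an ending like _2 or _b are one class to them, and where a whole thing is asked for, a point or a joint stands for the part that bears it (a point fixed in the world has none). Each returns a list of dicts, best first, with "p" (0 to 1); they miss things now and then, are a little off and sometimes report something else, mostly with a low value. They report only what shows in the picture. A call takes as long as a camera call. They do not tell look-alikes from the thing itself.
- masks_of(camera, label): "pixels" (480x640 bool, what is visible of it) and "box" ([left, top, right, bottom] in pixels, round what is visible of it).
- place_of(camera, label): "position" ([column, row] in pixels: a listed point, or the origin of a listed thing).
The state is a dict: "clock": time; "joint_pos": joint angles; "joint_velocities": joint speeds; "joint_torque": joint torques, N m; "tcp_pos": TCP position; "eef_rot": TCP orientation; "ft_force": force on the tool from outside, world axes, zero at the start; "wrist_torque": the same for the moment, N m; "gripper_width": finger opening in m.
Only numpy, scipy, OpenCV 4.12 (cv2) and the standard library are available. Lean on these libraries where they do the work, as an engineer would, in place of code of your own. Each camera call takes 0.05 s, during which the arm holds its last target.

TASK

One of the two identical stepped steel cups is standing over the drilled hole in the work plate: first move it off by nesting it fully and upright inside its twin, which stands on the bench, and let go of it there. Then pick up the loupe and hold it level with its lens centred over the hole, face side up as it lies on the bench, at the height that the pointer of the plate's focus gauge marks. Finish while still holding the loupe there in the gripper, resting on nothing, with the gauge pointer and the other things on the bench left undisturbed.

Things in the scene. Friction and masses are not known exactly. Their poses are not given: they have to be found in the camera images.
- cup_a_centre (a point): Centre (half-way up, on the axis) of the steel cup that stands on the plate over the hole. 88 mm high, about 0.12 kg, open top, z up. Grip it from above across its 60 mm collar near the rim, fingertips more than 50 mm above its foot: when nested, its shoulder rests on the other cup's rim.
- cup_a: The cup on the plate; origin at the centre of its underside. Wall 2.5 mm. Outside diameter grows from 36 mm at the foot to 50 mm at 45 mm up; a sloping shoulder (45 to 51 mm up) leads to a straight collar, 60 mm outside and 55 mm inside, that runs to the rim at 88 mm.
- cup_b_centre (a point): Centre (half-way up, 44 mm above the foot) of the identical cup, empty, standing upright on the bench left or right of the plate. When the first cup is fully nested in it, that cup's centre is 40 mm above this one's.
- cup_b: The cup on the bench; origin at the centre of its underside.
- hole (a point): Centre of the drilled hole (14 mm diameter) at the upper face of the aluminium work plate, 8 mm above the bench. Its x axis runs along the plate from the hole to the focus gauge, and points away from the robot within about 0.3 rad; z is up.
- plate: The fixed work plate with the focus gauge; origin at its underside below the hole, axes as for the hole. Plate 8 mm thick, from x = -70 to +140 mm and y = -55 to +55 mm. The gauge's upright steel post (10 mm diameter) stands at x = 115 mm, its top 190 mm above the bench, on a foot 24 mm high.
- pointer (a point): Tip of the horizontal brass pointer of the focus gauge: its height is the focal height, where the middle of the lens must be. The tip lies at x = 69 mm from the hole along the plate and points at the hole's axis. Pointer and its brass collar (24 mm diameter, 18 mm high) slide stiffly on the post; do not move them.
- collar (a joint): Height setting of the gauge's collar: the pointer is 90 mm plus this value above the plate's upper face; 0 to 0.06 m, held by about 4 N of friction.
- loupe_handle (a point): Centre of the loupe's straight dark wooden handle, 103 mm long, 18 mm wide, 20 mm high. The loupe lies flat on the bench left or right of the plate, this point 10 mm above the bench. x points along the handle to the lens, z is up, square to the lens.
- loupe_lens (a point): Centre of the loupe's lens, half-way up its 14 mm high steel ring (76 mm outside diameter): 95 mm from the handle's centre along x and 3 mm lower (7 mm above the bench as it lies). z is the lens axis, up. A short neck joins ring and handle.
- loupe: The whole loupe, 185 mm long, about 0.13 kg; origin on its underside, 33 mm from the handle's centre towards the lens; axes as for the handle. Its centre of mass is about 40 mm from the handle's centre towards the lens.
- marker: Loose marker pen lying on the bench, 120 mm long, 17 mm thick; origin half-way along, at its underside. Leave alone.
- snips: Loose tin snips with blue handles, 200 mm long, 70 mm wide, 14 mm high; origin near the middle, underside. Leave alone.
- hammer: Loose hammer, 260 mm long, 26 mm high; origin half-way along, underside. Leave alone.
- tape: Loose roll of paper tape lying flat, 84 mm diameter, 25 mm high; origin at its underside. Leave alone.
- can: Loose closed grey can with a white lid, straight, 64 mm diameter, 100 mm high; origin at its underside. Leave alone.
- offcut: Loose flat aluminium offcut, 100 x 70 x 6 mm; origin at its underside. Leave alone.
Not all that is in view belongs to the job. Leave any green or red look-alike of the loupe alone.

How it is judged:
By the outcome, as a careful person would: the job done as asked, in the order asked, and still so for the second after the job is handed in, while the arm keeps its last pose, push and grip.
It also fails if it takes over 67 s, if anything falls off the work surface, if the arm or the gripper's body presses on something with over 40 N, if the wrist force passes 120 N, or if a joint passes its speed limit or range.

## Working session

There is one attempt and no reset: what is moved stays moved. The work goes in short steps, Python scripts to look and compute and a tool call to move; the robot and the scene stay as the last step left them, time stands still between calls to the robot, and variables do not carry over. Pictures are saved under pics/ and viewed, and the job is handed in when it is done.

Besides the shell and the picture viewer there is one more tool, called after "Request:" by a JSON object that holds its "name" and its "arguments". servo_tool: Moves the arm, as the interface text tells. Its arguments: {"type":"object","properties":{"fingers":{"type":"array","items":{"type":"number"}},"dp":{"type":"array","items":{"type":"array","items":{"type":"number"}}},"yaw":{"type":"array","items":{"type":"number"}},"grip_force":{"type":"number"}},"required":["fingers","dp","yaw"]}

```bash
mkdir -p pics; ls; cat > h.py <<'E'
import numpy as np, cv2
from cell import *
def K(c):
    f=240/np.tan(np.radians(c['fovy'])/2); return f,c['cx'],c['cy']
def ray(c,uv):
    f,cx,cy=K(c); d=np.array([(uv[0]-cx)/f,(uv[1]-cy)/f,1.]); E=np.array(c['extrinsics']); return E[:3,3],E[:3,:3]@d
def atz(c,uv,z):
    o,d=ray(c,uv); return o+d*(z-o[2])/d[2]
def proj(c,p):
    f,cx,cy=K(c); E=np.array(c['extrinsics']); q=E[:3,:3].T@(np.array(p)-E[:3,3]); return np.array([cx+f*q[0]/q[2],cy+f*q[1]/q[2]])
def tri(rs):
    A=np.zeros((3,3));b=np.zeros(3)
    for o,d in rs:
        d=d/np.linalg.norm(d);P=np.eye(3)-np.outer(d,d);A+=P;b+=P@o
    x=np.linalg.solve(A,b); return x,[np.linalg.norm((np.eye(3)-np.outer(d,d)/(d@d))@(x-o)) for o,d in rs]
def save(c,n): cv2.imwrite('pics/'+n+'.png',c['color'][:,:,::-1])
E
python3 - <<'E'
from h import *
np.set_printoptions(precision=4,suppress=True)
s=sense();print(s['clock'],s['tcp_pos'],s['eef_rot'],s['gripper_width'])
print('nose',nose_length() if callable(nose_length) else nose_length)
C={}
for n in ['scene','side','wrist']:
    C[n]=camera(n);save(C[n],n+'0');print(n,C[n]['fovy'],C[n]['cx'],C[n]['cy'],np.array(C[n]['extrinsics']))
for l in ['cup_a_centre','cup_b_centre','hole','pointer','plate','loupe_handle','loupe_lens','loupe','marker','can','tape','hammer','snips','offcut']:
    for n in C:
        for r in place_of(n,l)[:4]:
            if r['p']>.15: print(l,n,round(r['p'],2),np.round(r['position'],1))
E
```

```text
pics
0.0 [0.2405 0.522  0.4038] [[ 0.9082 -0.001   0.4185]
 [-0.4185 -0.0014  0.9082]
 [-0.0003 -1.     -0.0017]] 0.08846205882192693
nose 0.166
scene 57.37717569125674 320.1030783738741 239.30069648769202 [[-0.8022  0.4253 -0.419   0.9397]
 [ 0.5966  0.546  -0.5881  0.6314]
 [-0.0213 -0.7218 -0.6918  0.879 ]
 [ 0.      0.      0.      1.    ]]
side 54.95275866106116 313.14760313542075 244.35779877177353 [[ 0.9948 -0.0417  0.0929  0.3417]
 [-0.0999 -0.5787  0.8094 -0.9079]
 [ 0.02   -0.8145 -0.5799  0.7188]
 [ 0.      0.      0.      1.    ]]
wrist 68.59893031185078 316.46935207943176 242.03869354472604 [[ 0.4179  0.8633  0.2829  0.1657]
 [ 0.9085 -0.3967 -0.1313  0.5559]
 [-0.0011  0.3119 -0.9501  0.3841]
 [ 0.      0.      0.      1.    ]]
cup_a_centre scene 0.66 [296.9 276.4]
cup_a_centre scene 0.65 [264.3 223. ]
cup_a_centre side 0.8 [362.  245.7]
cup_b_centre scene 0.66 [202.  207.8]
cup_b_centre scene 0.63 [403. 335.]
cup_b_centre scene 0.61 [407.5 324.8]
cup_b_centre scene 0.46 [302. 292.]
cup_b_centre side 0.58 [303.4 199.3]
cup_b_centre side 0.43 [364.1 259.5]
cup_b_centre w
[... 751 characters left out ...]
]
loupe_lens wrist 0.89 [113.1 319.1]
loupe scene 0.89 [280.4 219. ]
loupe scene 0.81 [342.8 178.7]
loupe scene 0.69 [423.9 284.3]
loupe side 0.97 [257.  226.1]
loupe side 0.9 [184.5 370.6]
loupe side 0.77 [322.3 348.8]
marker scene 0.72 [326.4 376.9]
marker side 0.59 [372.8 210.9]
can scene 0.69 [287.8 185.7]
can side 0.74 [271.3 394.4]
can side 0.74 [358.1 259.6]
can side 0.38 [465.1 348.9]
can side 0.36 [323.  348.2]
tape scene 0.57 [351.  262.6]
tape side 0.88 [292.7 265.9]
hammer scene 0.76 [309.2 403.9]
hammer side 0.79 [397.6 205.5]
hammer side 0.48 [363.3 243.8]
snips scene 0.63 [193.  253.2]
snips side 0.84 [463.9 346.4]
offcut scene 0.59 [201.1 207.9]
offcut side 0.97 [431.4 418.4]
```

View pics/scene0.png

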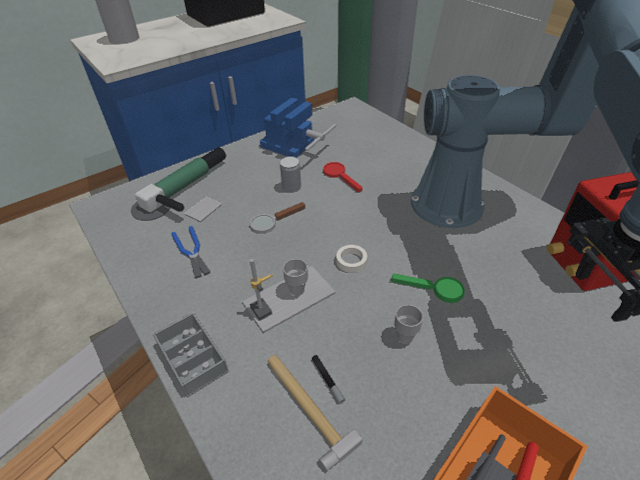

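View pics/side0.png

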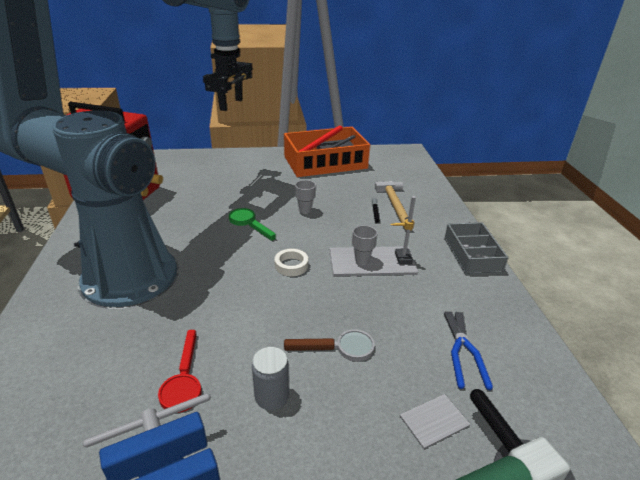

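View pics/wrist0.png

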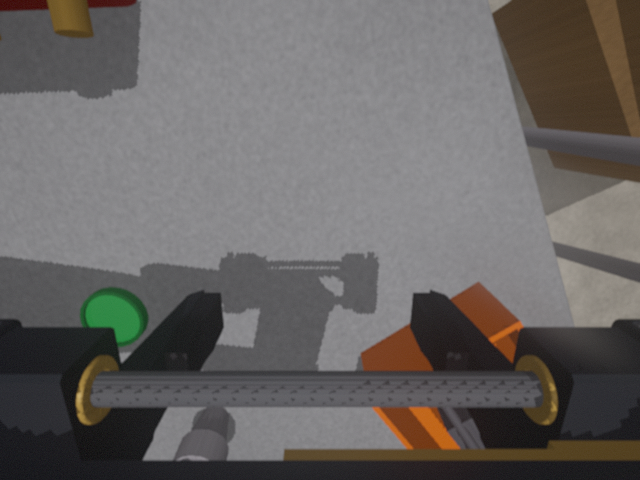

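The loupe (wooden handle, glass lens) is at scene (263–305, 205–223) and side (285–375, 345). The red one at scene (342,175) and the green one at scene (430,285) are look-alikes. Cup A is on the plate at scene (295,275) and side (363,245). Cup B is on the bench at scene (407,325) and side (306,198).

```bash
cat >> h.py <<'E'
prof=[(18,0),(25,45),(30,51),(30,88)]
def cuppts(x,y,z0):
    t=np.linspace(0,2*np.pi,60); P=[]
    for r,h in prof: P+= [(x+r/1e3*np.cos(a),y+r/1e3*np.sin(a),z0+h/1e3) for a in t]
    return np.array(P)
def pbox(c,P):
    q=np.array([proj(c,p) for p in P]); return np.array([*q.min(0),*q.max(0)])
def crop(c,u0,v0,u1,v1,k,n):
    cv2.imwrite('pics/'+n+'.png',cv2.resize(c['color'][v0:v1,u0:u1,::-1],None,fx=k,fy=k,interpolation=cv2.INTER_CUBIC))
E
python3 - <<'E'
from h import *
from scipy.optimize import least_squares
np.set_printoptions(precision=4,suppress=True)
S=camera('scene');D=camera('side')
C={'scene':S,'side':D}
g={'a':{'scene':(295,277),'side':(363,245)},'b':{'scene':(407,325),'side':(306,198)}}
M={n:masks_of(n,'cup_a') for n in C}
for k,z0 in (('a',.008),('b',0.)):
    B={}
    for n in C:
        for m in M[n]:
            b=np.array(m['box']);u,v=g[k][n]
            if b[0]-5<u<b[2]+5 and b[1]-5<v<b[3]+5: print(k,n,m['p'],b); B.setdefault(n,b)
    x,r=tri([ray(C[n],g[k][n]) for n in C]); print('tri',x)
    f=lambda p: np.concatenate([(pbox(C[n],cuppts(p[0],p[1],z0))-B[n]) for n in B])
    s=least_squares(f,x[:2],loss='soft_l1'); print(k,s.x,s.fun,f(s.x))
for l,gg in {'loupe_handle':{'scene':(292.4,213.7),'side':(309.7,340.9)},'loupe_lens':{'scene':(262.7,222.6),'side':(356.4,341.1)}}.items():
    print(l,tri([ray(C[n],gg[n]) for n in C]),[atz(C[n],gg[n],.01 if 'han' in l else .007) for n in C])
print('ptr',tri([ray(S,(275.1,273)),ray(D,(391.4,227.8))]))
crop(S,225,180,345,330,4,'cs1');crop(D,270,165,430,285,5,'cd1');crop(D,275,315,395,375,6,'cd2')
E
```

```text
a scene 0.62 [284.1 257.5 310.6 296.9]
a side 0.65 [351.8 225.2 380.5 264.3]
tri [0.5714 0.0033 0.0572]
a [0.5718 0.0082] [-1.1185  1.1027 -2.2589 -0.5426 -0.689  -0.9276 -3.6564 -0.2445] [-1.1185  1.1027 -2.2589 -0.5426 -0.689  -0.9276 -3.6564 -0.2445]
b scene 0.81 [393.  301.6 423.8 345.3]
b side 0.56 [296.3 179.4 317.8 218. ]
tri [0.4499 0.2692 0.0453]
b [0.4523 0.2716] [-0.2188  2.9259 -1.7617 -0.5037 -0.6487 -0.0578 -1.337  -4.4957] [-0.2188  2.9259 -1.7617 -0.5037 -0.6487 -0.0578 -1.337  -4.4957]
loupe_handle (array([ 0.4129, -0.2534,  0.0071]), [np.float64(0.0018117941618942313), np.float64(0.0018117941618942164)]) [array([ 0.4127, -0.2502,  0.01  ]), array([ 0.4142, -0.2571,  0.01  ])]
loupe_lens (array([ 0.5082, -0.268 ,  0.0132]), [np.float64(0.0006899915661286296), np.float64(0.0006899915661286504)]) [array([ 0.5045, -0.2743,  0.007 ]), array([ 0.5103, -0.2627,  0.007 ])]
ptr (array([0.6304, 0.0016, 0.1084]), [np.float64(0.005285961813113479), np.float64(0.005285961813113321)])
```

View pics/cs1.png

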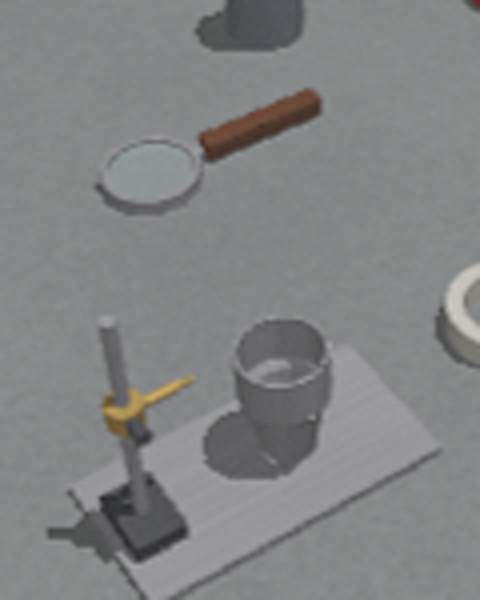

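View pics/cd1.png

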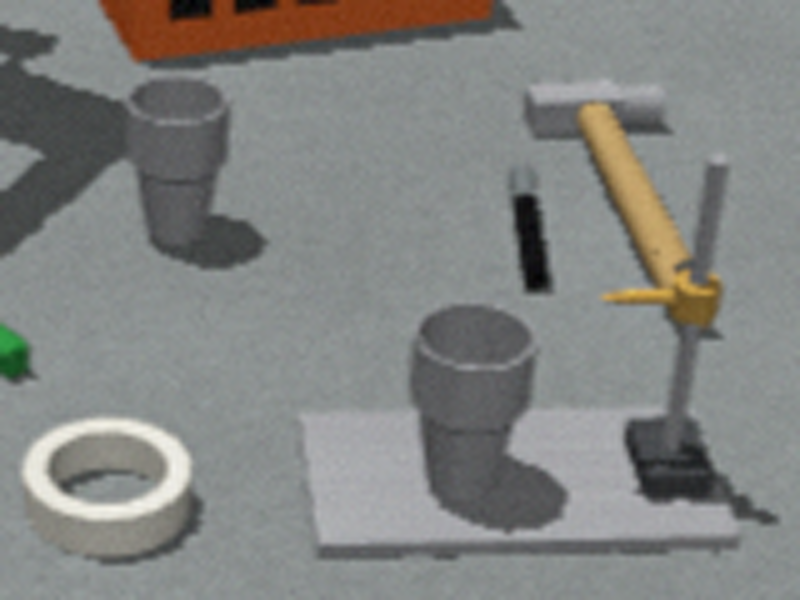

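View pics/cd2.png

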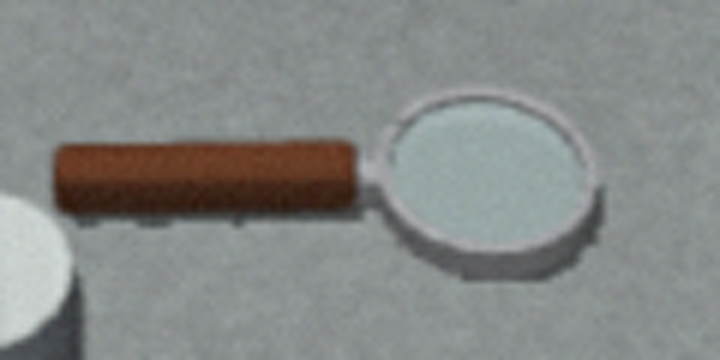

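```bash
python3 - <<'E'
from h import *
from scipy.optimize import least_squares
np.set_printoptions(precision=4,suppress=True)
S=camera('scene');D=camera('side')
def ring(x,y,z,r=.03):
    t=np.linspace(0,2*np.pi,60); return np.c_[x+r*np.cos(t),y+r*np.sin(t),0*t+z]
mid=lambda b: np.array([(b[0]+b[2])/2,(b[1]+b[3])/2])
def fitr(obs,z,x0,r=.03):
    f=lambda p: np.concatenate([mid(pbox(c,ring(*p,z,r)))-o for c,o in obs])
    s=least_squares(f,x0); return s.x,s.fun
print('A',fitr([(S,(295.8,268.2)),(D,(364.9,232.5))],.096,(.57,.005)))
print('A scene',fitr([(S,(295.8,268.2))],.096,(.57,.005)),'side',fitr([(D,(364.9,232.5))],.096,(.57,.005)))
print('B side',fitr([(D,(306,185.7))],.088,(.45,.27)), fitr([(S,(408,313.5))],.088,(.45,.27)))
crop(S,380,290,440,350,8,'cs2')
pl=[((-.07,.055),S,None)]
obs=[((-.07,.055),D,(330.4,247.4)),((-.07,-.055),D,(333.6,273.4)),((.14,-.055),D,(417.4,272.8)),
((-.07,-.055),S,(311.25,266.25)),((-.07,.055),S,(335,291.75)),((.14,.055),S,(263.5,329.5)),((.14,-.055),S,(242.5,302.5))]
def W(p,l,z): c,s=np.cos(p[2]),np.sin(p[2]); return (p[0]+c*l[0]-s*l[1],p[1]+s*l[0]+c*l[1],z)
def f(p,o=obs):
    r=[proj(c,W(p,l,.008))-uv for l,c,uv in o]
    for c,uv in ((D,(390.6,224.4)),(S,(273.25,274.5))): r.append(proj(c,W(p,(.069,0),p[3]))-uv)
    for c,uv in ((D,(413,196.5)),(S,(252,260))): r.append(proj(c,W(p,(.115,0),.19))-uv)
    return np.concatenate(r)
s=least_squares(f,(.57,.005,0,.12),loss='soft_l1');print('plate',s.x,f(s.x).reshape(-1,2))
for c,u in ((S,((250.2,216.5),(276,233))),): pass
# lens ring top z=.014, outer r 38
dz=[(180+0)]
print('lens side', fitr([(D,(356.3,343.5))],.014,(.5,-.27),.038), 'scene',fitr([(S,(262.6,222.9))],.014,(.5,-.27),.038))
# handle top ends z=.02: side
for uv in ((284.5,342.3),(334,341.6)): print('side end',atz(D,uv,.02))
for uv in ((276,214.7),(303.5,204.2)): print('scene end',atz(S,uv,.02))
E
```

```text
A (array([0.5719, 0.0075]), array([-0.6496, -0.6138, -0.312 , -1.202 ]))
A scene (array([0.5718, 0.0101]), array([0., 0.])) side (array([0.5717, 0.0023]), array([ 0., -0.]))
B side (array([0.4513, 0.2631]), array([0., 0.])) (array([0.4484, 0.2671]), array([0., 0.]))
plate [ 0.5643  0.0109 -0.0408  0.1128] [[-1.2054 -0.3012]
 [-0.4674  0.025 ]
 [ 0.3445 -1.2312]
 [ 0.1394 -0.6549]
 [ 0.1583 -0.3262]
 [-0.5429  1.8785]
 [-0.7428 -1.3015]
 [-0.6376 -0.1145]
 [-0.0417  0.0536]
 [ 0.2779 -0.2885]
 [-0.5456  0.075 ]]
lens side (array([ 0.5075, -0.2742]), array([0., 0.])) scene (array([ 0.5085, -0.2667]), array([-0.,  0.]))
side end [ 0.3624 -0.2659  0.02  ]
side end [ 0.4619 -0.2721  0.02  ]
scene end [ 0.4605 -0.2668  0.02  ]
scene end [ 0.3663 -0.2564  0.02  ]
```

View pics/cs2.png

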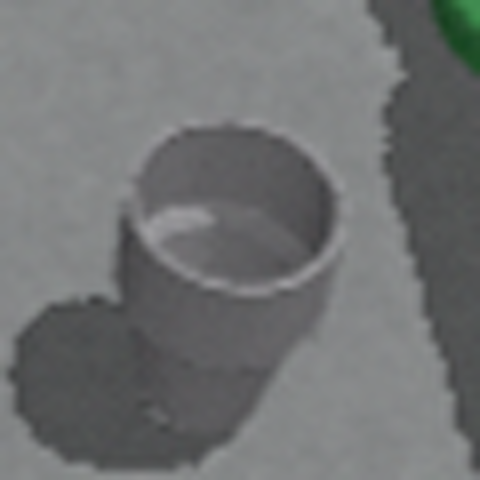

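Request:
{"name": "servo_tool", "arguments": {"fingers": [88,88,88], "dp": [[0,0,0],[0,0,0],[0,0,0]], "yaw": [-7.5,-7.5,-7.5]}}

```text
clock: 2.85
tcp_pos: [0.2406, 0.5222, 0.4047]
eef_rot: [[0.999, -0.0, 0.034], [-0.034, -0.0, 0.999], [-0.0, -1.0, -0.0]]
ft_force: [-0.6, 0.5, -0.7]
gripper_width: 0.0881
```

Request:
{"name": "servo_tool", "arguments": {"fingers": [88,88,88,88,88,88,88,88], "dp": [[31,0,-35.4],[31,0,-35.4],[31,0,-35.4],[31,0,-35.4],[31,0,-35.4],[31,0,-35.4],[31,0,-35.4],[0,0,0]], "yaw": [0,0,0,0,0,0,0,0]}}

```text
clock: 3.65
tcp_pos: [0.4508, 0.2623, 0.4049]
eef_rot: [[0.999, 0.002, 0.045], [-0.045, -0.001, 0.999], [0.002, -1.0, -0.001]]
ft_force: [-0.1, 0.5, -0.6]
gripper_width: 0.0875
```

```bash
python3 - <<'E'
from h import *
np.set_printoptions(precision=4,suppress=True)
w=camera('wrist');save(w,'w1');print(sense()['tcp_pos'])
E
```

```text
[0.4493 0.2641 0.4048]
```

View pics/w1.png

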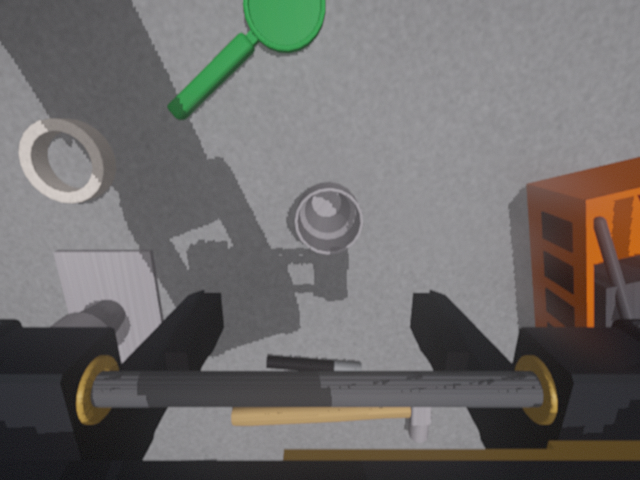

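Cup B's rim is centred at wrist (329,221). I'll measure it with the calibration, then go over cup A.

```bash
python3 - <<'E'
from h import *
np.set_printoptions(precision=4,suppress=True)
w=camera('wrist');s=sense();print(s['tcp_pos'],s['eef_rot'])
g=cv2.GaussianBlur(cv2.cvtColor(w['color'],cv2.COLOR_RGB2GRAY),(3,3),0)
c=cv2.HoughCircles(g[150:300,260:400],cv2.HOUGH_GRADIENT,1,20,param1=80,param2=15,minRadius=29,maxRadius=38)
print(c)
for uv in ((328.5,221),)+tuple((q[0]+260,q[1]+150) for q in c[0][:2]): print(uv,atz(w,uv,.088))
crop(w,270,160,390,280,6,'w1c')
E
```

```text
[0.4483 0.2653 0.4047] [[ 0.9991 -0.0004  0.0419]
 [-0.0419  0.0003  0.9991]
 [-0.0004 -1.      0.0003]]
[[[66.5 71.5 31.9]]]
(328.5, 221) [0.446  0.2746 0.088 ]
(np.float32(326.5), np.float32(221.5)) [0.4463 0.2729 0.088 ]
```

View pics/w1c.png

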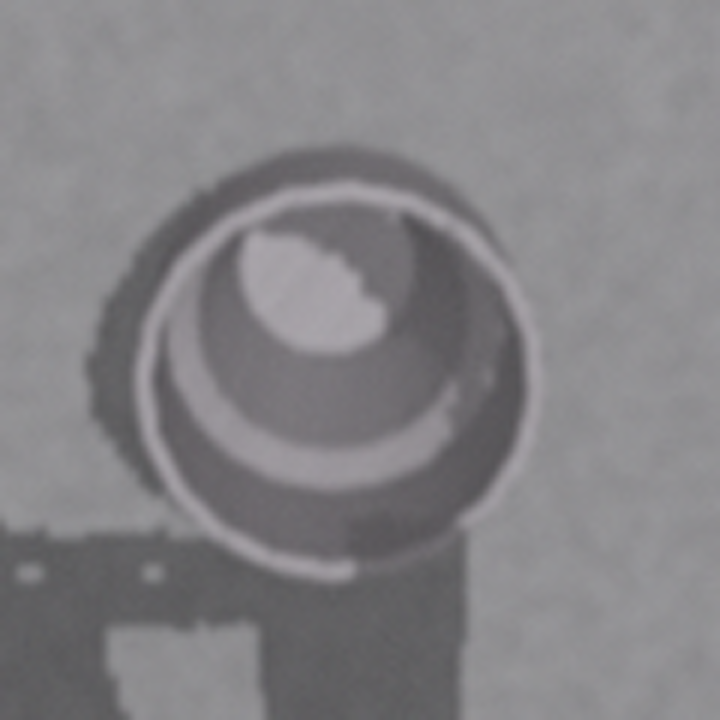

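Request:
{"name": "servo_tool", "arguments": {"fingers": [88,88,88,88,88,88,88,88], "dp": [[22.4,0,-42.1],[22.4,0,-42.1],[22.4,0,-42.1],[22.4,0,-42.1],[22.4,0,-42.1],[22.4,0,-42.1],[0,0,0],[0,0,0]], "yaw": [0,0,0,0,0,0,0,0]}}

```text
clock: 4.55
tcp_pos: [0.5722, 0.0092, 0.4043]
eef_rot: [[0.999, -0.001, 0.039], [-0.039, 0.001, 0.999], [-0.001, -1.0, 0.001]]
ft_force: [-0.6, -0.1, 0.4]
gripper_width: 0.088
```

```bash
python3 - <<'E'
from h import *
np.set_printoptions(precision=4,suppress=True)
w=camera('wrist');save(w,'w2');s=sense();print(s['tcp_pos'],s['eef_rot'])
crop(w,260,160,400,280,5,'w2c')
print(np.array(w['extrinsics']))
E
```

```text
[0.5718 0.01   0.4044] [[ 0.9993 -0.001   0.038 ]
 [-0.038   0.0009  0.9993]
 [-0.001  -1.      0.0009]]
[[ 0.0387  0.9495  0.3112  0.4899]
 [ 0.9992 -0.0372 -0.0107  0.0122]
 [ 0.0014  0.3114 -0.9503  0.3846]
 [ 0.      0.      0.      1.    ]]
```

View pics/w2.png

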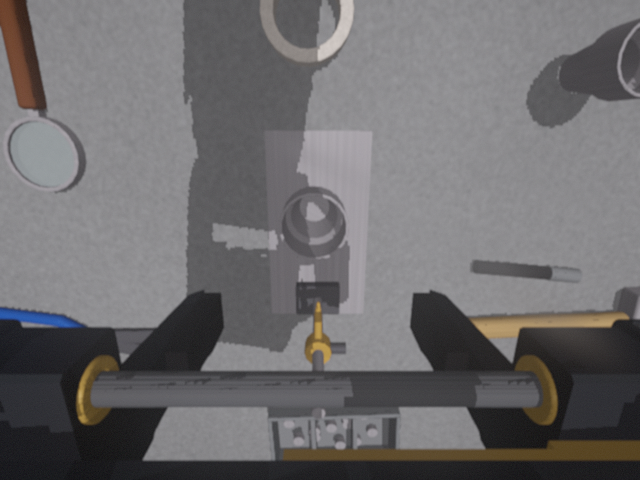

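View pics/w2c.png

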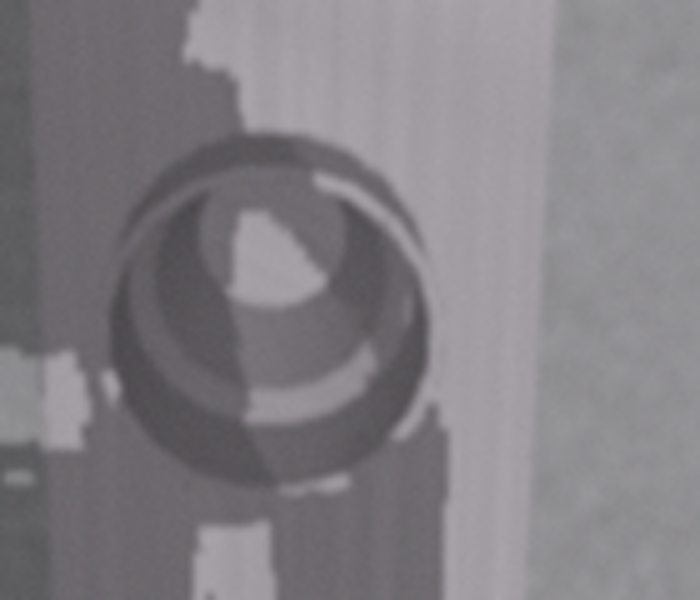

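```bash
python3 - <<'E'
from h import *
np.set_printoptions(precision=4,suppress=True)
w=camera('wrist');S=camera('scene');D=camera('side');s=sense();print(s['tcp_pos'])
print('A',atz(w,(314.2,225.7),.096))
dA=np.array(s['tcp_pos'])-[.4483,.2653,.4047]
# B from old wrist extrinsics ~ same rot; recompute approx
R=np.array(w['extrinsics'])
c=np.cos(-.004);z=np.sin(-.004);Rz=np.array([[c,-z,0],[z,c,0],[0,0,1]])
w2=dict(w);E=R.copy();E[:3,:3]=Rz@R[:3,:3];E[:3,3]=np.array([.4483,.2653,.4047])+Rz@(R[:3,3]-s['tcp_pos']);w2['extrinsics']=E
b=atz(w2,(326.5,223.5),.088);print('B',b)
print(tri([ray(S,(409.2,316.1)),ray(D,(306,185.7)),ray(w2,(326.5,223.5))]),'A',tri([ray(S,(295.8,268.4)),ray(D,(364.9,232.6)),ray(w,(314.2,225.7))]))
# hole estimate from plate edges etc.; pointer in wrist
print('ptr wrist',tri([ray(w,(317.5,300)),ray(D,(390.6,224.4)),ray(S,(273.25,274.5))]))
E
```

```text
[0.5717 0.0105 0.4048]
A [0.5694 0.0084 0.096 ]
B [0.4467 0.2739 0.088 ]
(array([0.4498, 0.273 , 0.0829]), [np.float64(0.0012648713278165032), np.float64(0.0024738604091421403), np.float64(0.001975975581930354)]) A (array([0.5715, 0.008 , 0.0918]), [np.float64(0.0008617724233848453), np.float64(0.0017068133665755958), np.float64(0.0009592114294897015)])
ptr wrist (array([0.6332, 0.0082, 0.1121]), [np.float64(0.001735771193434219), np.float64(0.001683826903001177), np.float64(0.0005977071310554254)])
```

Request:
{"name": "servo_tool", "arguments": {"fingers": [88,88,88,88,88,88], "dp": [[-0.5,40,-2.5],[0,40,0],[0,40,0],[0,30,0],[0,15,0],[0,5,0]], "yaw": [0,0,0,0,0,0]}}

```text
clock: 5.35
tcp_pos: [0.5709, 0.0071, 0.2334]
eef_rot: [[0.999, -0.003, 0.038], [-0.038, 0.001, 0.999], [-0.003, -1.0, 0.0]]
ft_force: [-0.5, 0.1, -0.7]
gripper_width: 0.0882
```

Request:
{"name": "servo_tool", "arguments": {"fingers": [56,56,56,56,56,56,56,56], "dp": [[0,0,0],[0,0,0],[0,0,0],[0,0,0],[0,0,0],[0,0,0],[0,0,0],[0,0,0]], "yaw": [0,0,0,0,0,0,0,0], "grip_force": 15}}

```text
clock: 6.15
tcp_pos: [0.5723, 0.0059, 0.2361]
eef_rot: [[0.999, 0.003, 0.039], [-0.039, -0.0, 0.999], [0.003, -1.0, -0.0]]
ft_force: [-0.2, 0.3, 6.6]
gripper_width: 0.0594
```

```bash
python3 - <<'E'
from h import *
s=sense();print(s['tcp_pos'],s['ft_force'],s['wrist_torque'],s['gripper_width'])
w=camera('wrist');save(w,'w3');s=sense();print(s['tcp_pos'],s['ft_force'])
D=camera('side');crop(D,300,150,440,290,4,'d3')
E
```

```text
[0.57231967 0.0059302  0.23609399] [-0.18045517  0.31989399  6.55286116] [ 0.17797444  0.10913495 -0.0068433 ] 0.059374913893348806
[0.5723249  0.00592897 0.2360949 ] [-0.40746764  1.34882672  5.88154069]
```

View pics/w3.png

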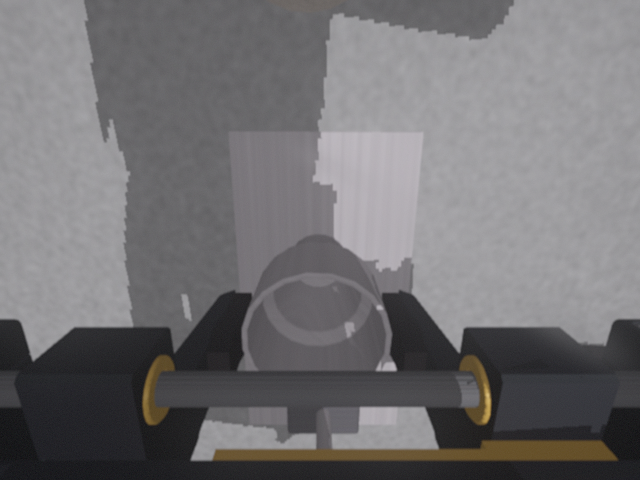

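View pics/d3.png

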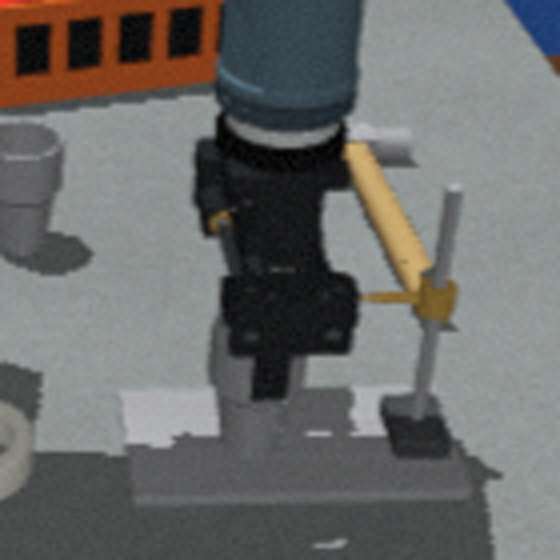

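Request:
{"name": "servo_tool", "arguments": {"fingers": [56,56,56,56,56], "dp": [[0,-10,0],[0,-30,0],[0,-40,0],[0,-40,0],[0,-10,0]], "yaw": [0,0,0,0,0]}}

```text
clock: 6.75
tcp_pos: [0.5727, 0.0058, 0.3702]
eef_rot: [[0.999, 0.008, 0.039], [-0.039, -0.002, 0.999], [0.008, -1.0, -0.001]]
ft_force: [0.5, -0.3, 0.3]
gripper_width: 0.0597
```

Request:
{"name": "servo_tool", "arguments": {"fingers": [56,56,56,56,56,56,56,56], "dp": [[-15,0,30],[-22,0,43],[-22,0,43],[-22,0,43],[-22,0,43],[-22,0,43],[-7.6,0,16],[0,0,0]], "yaw": [0,0,0,0,0,0,0,0]}}

```text
clock: 7.55
tcp_pos: [0.4475, 0.2739, 0.3637]
eef_rot: [[0.999, -0.002, 0.035], [-0.035, -0.0, 0.999], [-0.002, -1.0, -0.0]]
ft_force: [0.4, -0.8, -1.4]
gripper_width: 0.0592
```

```bash
python3 - <<'E'
from h import *
S=camera('scene');D=camera('side');w=camera('wrist');s=sense();print(s['tcp_pos'],s['eef_rot'],s['ft_force'],s['gripper_width'],s['clock'])
a=S['color'][200:400,330:490];b=D['color'][60:260,230:390]
cv2.imwrite('pics/sd4.png',cv2.resize(np.hstack([a,b])[:,:,::-1],None,fx=2.5,fy=2.5,interpolation=cv2.INTER_CUBIC));save(w,'w4')
E
```

```text
[0.44943235 0.27133115 0.36410757] [[ 9.99226195e-01 -8.44180620e-04  3.93229969e-02]
 [-3.93236990e-02 -8.31843831e-04  9.99226178e-01]
 [-8.10816783e-04 -9.99999298e-01 -8.64396451e-04]] [ 0.58543403 -0.09993051 -1.6296757 ] 0.05932954374309205 7.7
```

View pics/sd4.png

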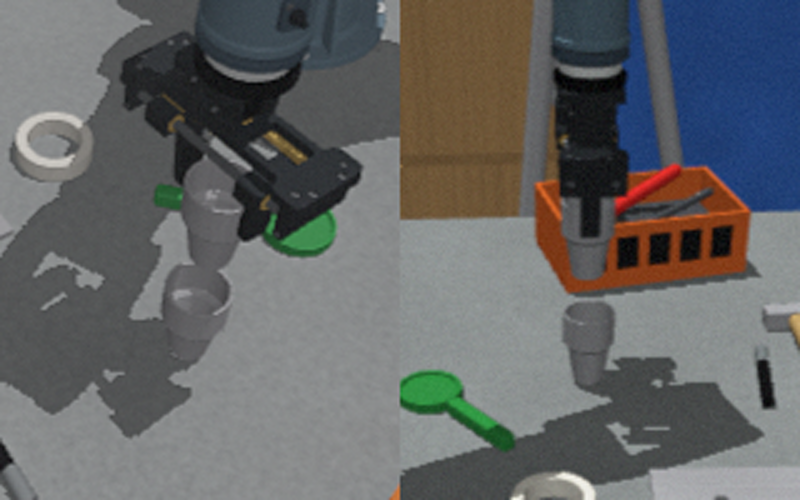

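View pics/w4.png

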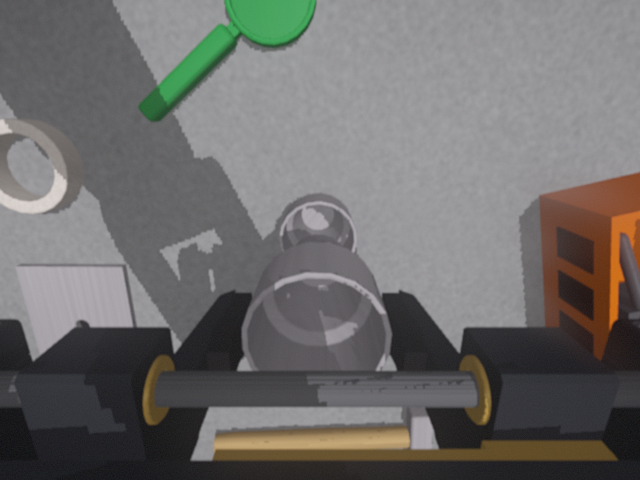

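```bash
python3 - <<'E'
from h import *
np.set_printoptions(precision=2,suppress=True)
S=camera('scene');D=camera('side');w=camera('wrist');s=sense();t=s['tcp_pos'];print(t)
for n,c in (('S',S),('D',D),('W',w)):
    print(n,'Bfit@TCPxy rim',pbox(c,cuppts(t[0],t[1],0)[-60:]),'foot',proj(c,(t[0],t[1],0)),'A rim@TCP',pbox(c,cuppts(t[0],t[1],t[2]-.366+.140)[-60:]),'A foot',pbox(c,cuppts(t[0],t[1],t[2]-.366+.140)[:60]))
crop(S,390,250,440,350,6,'s5');crop(D,285,130,325,220,6,'d5')
a=cv2.imread('pics/s5.png');b=cv2.imread('pics/d5.png');b=cv2.copyMakeBorder(b,0,a.shape[0]-b.shape[0],0,0,0);cv2.imwrite('pics/sd5.png',np.hstack([a,b]))
E
```

```text
[0.45 0.27 0.36]
S Bfit@TCPxy rim [394.9  303.81 422.55 326.08] foot [404.22 337.39] A rim@TCP [401.63 261.51 432.4  284.14] A foot [402.9  293.7  420.12 307.16]
D Bfit@TCPxy rim [294.85 179.48 315.68 189.36] foot [304.97 210.5 ] A rim@TCP [294.7  134.54 316.87 143.27] A foot [299.07 165.57 311.84 171.27]
W Bfit@TCPxy rim [277.57 201.05 355.89 275.7 ] foot [316.65 212.89] A rim@TCP [240.29 277.33 393.7  408.99] A foot [288.2  236.9  345.35 290.11]
```

View pics/sd5.png

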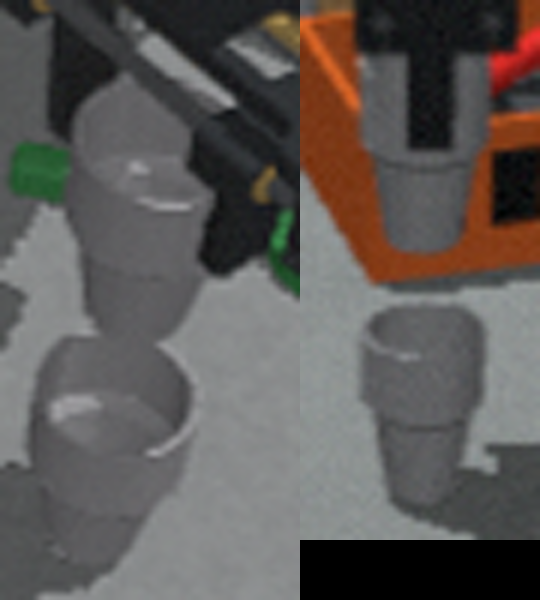

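Request:
{"name": "servo_tool", "arguments": {"fingers": [56,56,56,56,56,56], "dp": [[0,20,0],[0,20,0],[0,20,0],[0,15,0],[0,10,0],[0,4,0]], "yaw": [0,0,0,0,0,0]}}

```text
clock: 8.45
tcp_pos: [0.4494, 0.2712, 0.2747]
eef_rot: [[0.999, -0.002, 0.04], [-0.04, -0.001, 0.999], [-0.002, -1.0, -0.001]]
ft_force: [-0.3, 0.3, -1.0]
gripper_width: 0.0597
```

Request:
{"name": "servo_tool", "arguments": {"fingers": [56,56,56], "dp": [[0,2,0],[0,2,0],[0,0,0]], "yaw": [0,0,0]}}

```text
clock: 8.75
tcp_pos: [0.4495, 0.272, 0.2722]
eef_rot: [[0.999, 0.001, 0.039], [-0.039, 0.0, 0.999], [0.001, -1.0, 0.0]]
ft_force: [0.2, 1.1, -1.8]
gripper_width: 0.0594
```

```bash
python3 - <<'E'
from h import *
s=sense();print(s['tcp_pos'],s['ft_force'],s['wrist_torque'],s['gripper_width'],s['clock'])
S=camera('scene');D=camera('side')
a=S['color'][260:350,380:440];b=D['color'][130:220,275:335]
cv2.imwrite('pics/sd6.png',cv2.resize(np.hstack([a,b])[:,:,::-1],None,fx=6,fy=6,interpolation=cv2.INTER_CUBIC))
E
```

```text
[0.44954336 0.27201672 0.27217358] [ 0.21099016  1.0645644  -1.77248752] [ 0.00470354 -0.01629685 -0.01676735] 0.0593596073058205 8.75
```

View pics/sd6.png

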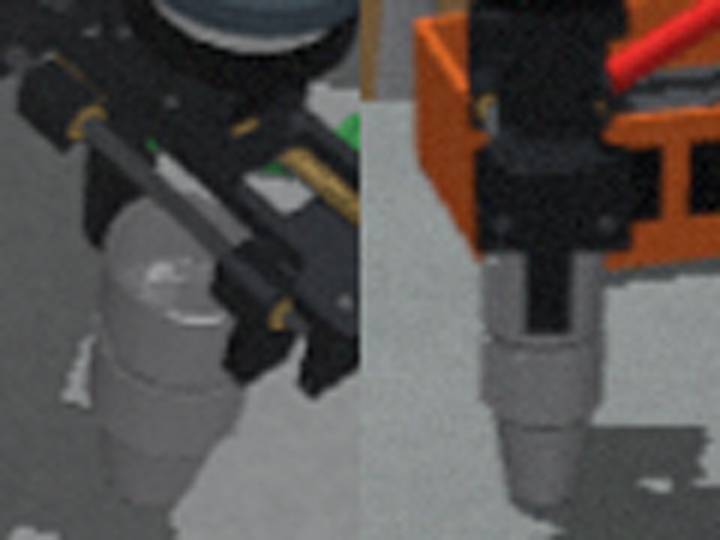

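The cups are coaxial and almost fully nested, with no contact force yet. I'll go down a few more millimetres slowly.

Request:
{"name": "servo_tool", "arguments": {"fingers": [56,56,56,56], "dp": [[0,1,0],[0,1,0],[0,1,0],[0,0,0]], "yaw": [0,0,0,0]}}

```text
clock: 9.25
tcp_pos: [0.4494, 0.2721, 0.2688]
eef_rot: [[0.999, 0.0, 0.039], [-0.039, 0.0, 0.999], [0.0, -1.0, 0.0]]
ft_force: [0.7, -0.1, -0.3]
gripper_width: 0.0592
```

Request:
{"name": "servo_tool", "arguments": {"fingers": [56,56,56], "dp": [[0,1,0],[0,0.5,0],[0,0,0]], "yaw": [0,0,0]}}

```text
clock: 9.55
tcp_pos: [0.4499, 0.2722, 0.2684]
eef_rot: [[0.999, 0.002, 0.039], [-0.039, 0.001, 0.999], [0.002, -1.0, 0.001]]
ft_force: [-1.1, 1.6, 6.5]
gripper_width: 0.0594
```

Request:
{"name": "servo_tool", "arguments": {"fingers": [62,66,75,88,88,88], "dp": [[0,0,0],[0,0,0],[0,0,0],[0,0,0],[0,0,0],[0,0,0]], "yaw": [0,0,0,0,0,0]}}

```text
clock: 10.15
tcp_pos: [0.4493, 0.272, 0.2671]
eef_rot: [[0.999, -0.0, 0.039], [-0.039, -0.0, 0.999], [-0.0, -1.0, -0.0]]
ft_force: [0.7, -0.9, -0.4]
gripper_width: 0.0883
```

Request:
{"name": "servo_tool", "arguments": {"fingers": [88,88,88,88,88,88], "dp": [[0,-10,0],[0,-30,0],[0,-40,0],[0,-40,0],[0,-20,0],[0,0,0]], "yaw": [0,0,0,0,0,0]}}

```text
clock: 10.75
tcp_pos: [0.4501, 0.2723, 0.4118]
eef_rot: [[0.999, 0.008, 0.039], [-0.039, 0.002, 0.999], [0.007, -1.0, 0.003]]
ft_force: [0.2, -0.1, 0.2]
gripper_width: 0.0881
```

```bash
python3 - <<'E'
from h import *
s=sense();print(s['tcp_pos'],s['eef_rot'],s['gripper_width'],s['clock'])
S=camera('scene');D=camera('side');w=camera('wrist')
a=S['color'][260:350,380:440];b=D['color'][130:220,275:335];c=cv2.resize(w['color'],(480,360))
cv2.imwrite('pics/sd7.png',cv2.resize(np.hstack([a,b])[:,:,::-1],None,fx=6,fy=6,interpolation=cv2.INTER_CUBIC))
save(S,'s7'); save(D,'d7')
E
```

```text
[0.45012497 0.27232563 0.41180208] [[ 0.99921323  0.00751509  0.03894165]
 [-0.03896123  0.00247683  0.99923765]
 [ 0.00741291 -0.99996869  0.00276768]] 0.08806048718671625 10.75
```

View pics/sd7.png

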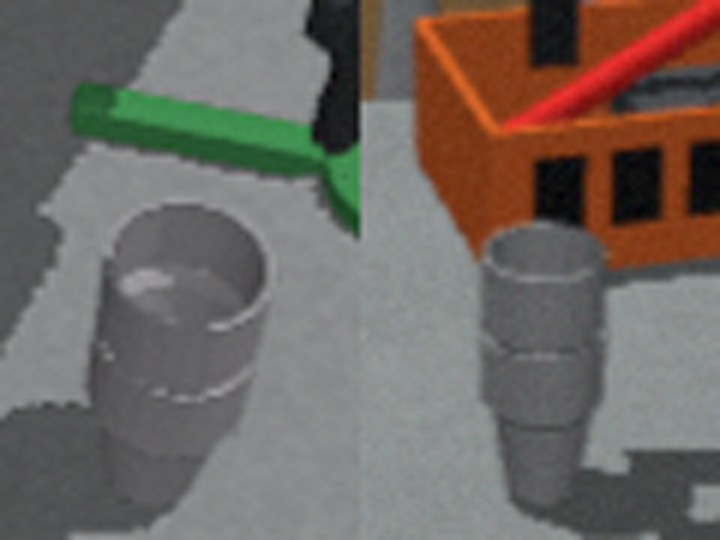

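View pics/d7.png

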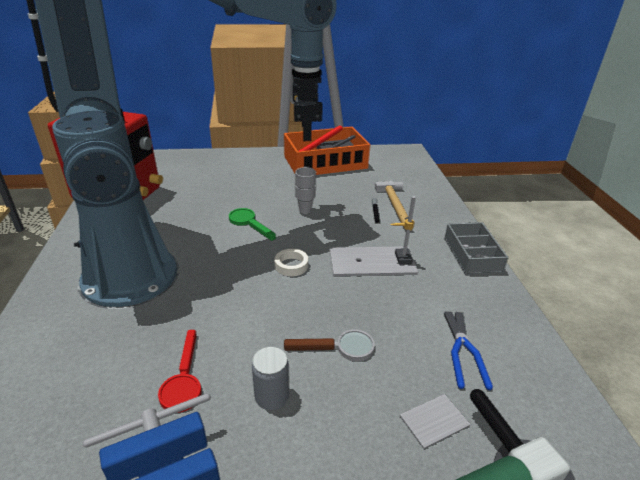

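Cup A is fully nested and upright: the step between rims is visible in both views. The hole now shows at side (359,260). Next I look at the hole and gauge from above on the way to the loupe.

Request:
{"name": "servo_tool", "arguments": {"fingers": [88,88,88,88,88,88,88,88], "dp": [[20,0,-43],[22,0,-43],[22,0,-43],[22,0,-43],[22,0,-43],[22,0,-42],[0,0,0],[0,0,0]], "yaw": [0,0,0,0,0,0,0,0]}}

```text
clock: 11.7
tcp_pos: [0.5689, 0.0092, 0.4049]
eef_rot: [[0.999, -0.004, 0.042], [-0.042, 0.001, 0.999], [-0.004, -1.0, 0.001]]
ft_force: [0.5, 0.4, -0.4]
gripper_width: 0.0878
```

```bash
python3 - <<'E'
from h import *
import pickle
w=camera('wrist');s=sense();print(s['tcp_pos'],s['eef_rot'],s['clock'])
S=camera('scene');D=camera('side');pickle.dump((w,S,D),open('v8.pkl','wb'))
save(w,'w8');crop(w,255,160,405,380,3,'w8c')
crop(D,325,185,425,285,6,'d8');crop(S,235,240,345,340,6,'s8')
for n in ('scene','side','wrist'):
  for l in ('hole','pointer'):
    for r in place_of(n,l)[:2]: print(n,l,r['p'],r['position'])
E
```

```text
[0.56863342 0.01028042 0.4053115 ] [[ 0.99919884 -0.00357496  0.03986102]
 [-0.03985716  0.00114442  0.99920473]
 [-0.00361773 -0.99999295  0.00100101]] 11.75
scene hole 0.94 [301.1, 290.2]
scene hole 0.71 [351.7, 261.7]
scene pointer 0.48 [300.9, 289.9]
scene pointer 0.43 [273.8, 273.3]
side hole 0.7 [357.5, 258.7]
side hole 0.38 [355.5, 262.9]
side pointer 0.47 [305.5, 210.0]
side pointer 0.45 [388.0, 224.7]
wrist hole 0.92 [321.7, 202.9]
wrist hole 0.54 [574.9, 77.3]
wrist pointer 0.87 [317.4, 307.8]
```

View pics/w8.png

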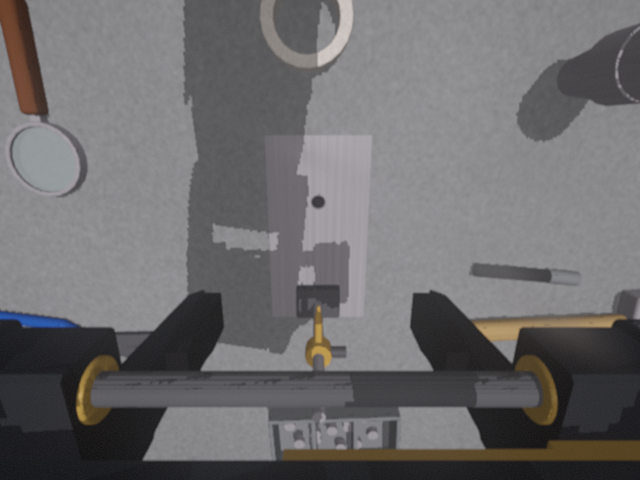

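View pics/d8.png

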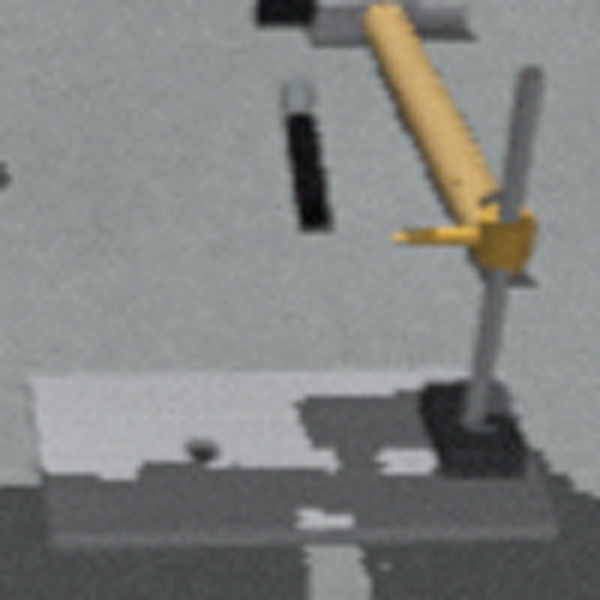

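View pics/s8.png

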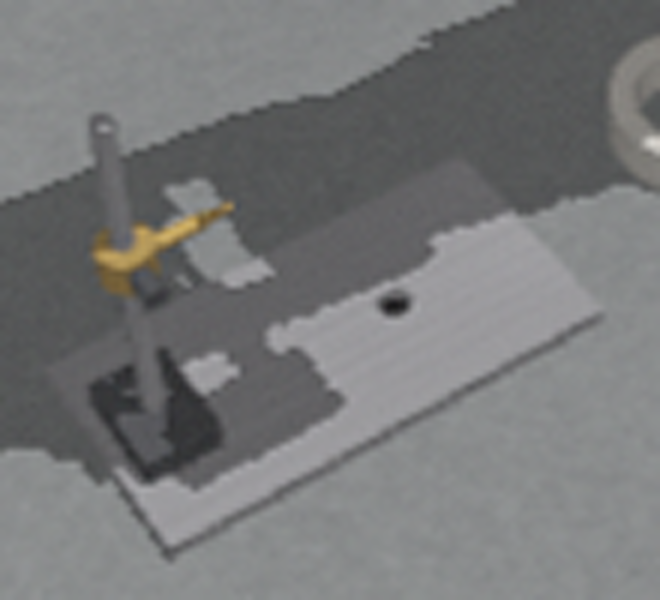

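```bash
python3 - <<'E'
from h import *
import pickle
from scipy.optimize import least_squares
np.set_printoptions(precision=4,suppress=True)
w,S,D=pickle.load(open('v8.pkl','rb'))
C=[w,S,D]
for uvs in ([(318,202),(300.8,290.7),(358.8,260.2)],):
    print([atz(c,u,.008) for c,u in zip(C,uvs)])
print(proj(w,(.64,.008,.11)))
def W(p,l,z): c,s=np.cos(p[2]),np.sin(p[2]); return (p[0]+c*l[0]-s*l[1],p[1]+s*l[0]+c*l[1],z)
# corners
D2=lambda u,v:(u/6+325,v/6+185); S2=lambda u,v:(u/6+235,v/6+240)
obs=[((0,0),.008,w,(318,202)),((0,0),.008,S,(300.8,290.7)),((0,0),.008,D,(358.8,260.2)),
((-.07,.055),.008,D,D2(30,378)),((-.07,-.055),.008,D,D2(52,540)),((.14,-.055),.008,D,D2(556,530)),
((-.07,-.055),.008,S,S2(462,158)),((-.07,.055),.008,S,S2(603,314)),((.14,.055),.008,S,S2(172,548)),((.14,-.055),.008,S,S2(50,370)),
((-.07,.055),.008,w,(372,136)),((-.07,-.055),.008,w,(265,136)),((.14,.055),.008,w,(363.5,316)),((.14,-.055),.008,w,(273,316)),
((.115,0),.19,D,D2(531,68)),((.115,0),.19,S,S2(103,120))]
po=[(w,(318,304)),(S,S2(233,205)),(D,D2(395,237))]
# per-camera small translation nuisance (2mm prior)
def f(q):
    p=q[:4];o=q[4:].reshape(3,3);r=[]
    def pr(c,P):
        i=[k for k in range(3) if C[k] is c][0]; return proj(c,np.array(P)+o[i])
    for l,z,c,uv in obs: r+=list(pr(c,W(p,l,z))-uv)
    for c,uv in po: r+=list(pr(c,W(p,(.069,0),p[3]))-uv)
    return np.r_[r,q[4:]/.002]
s=least_squares(f,[.566,.01,-.04,.113]+[0]*9,loss='soft_l1');print(s.x,np.round(s.fun[:38].reshape(-1,2),1))
J=np.linalg.inv(s.jac.T@s.jac);print('sd',np.sqrt(np.diag(J))[:4])
pickle.dump(s.x,open('plate.pkl','wb'))
E
```

```text
[array([0.5633, 0.0115, 0.008 ]), array([0.5647, 0.0131, 0.008 ]), array([0.5645, 0.0067, 0.008 ])]
[318.1793 311.4137]
[ 0.5641  0.0112 -0.0419  0.1126 -0.0001  0.0004 -0.0016 -0.0008  0.0008
 -0.0005  0.0009 -0.0015 -0.0013] [[ 0.2  0.4]
 [ 0.2 -0.4]
 [-0.  -0.3]
 [-0.5 -0.3]
 [-0.2 -0.9]
 [ 0.4 -1. ]
 [-0.1 -0.5]
 [ 0.2 -0.6]
 [-0.2  0.3]
 [-1.  -0.3]
 [-0.4 -0.5]
 [-0.  -0.6]
 [-0.4 -0. ]
 [-0.4 -0. ]
 [ 0.2  0.6]
 [-0.1  0.3]
 [ 0.7  0.8]
 [-0.   0.7]
 [-0.5  0.5]]
sd [0.0014 0.0016 0.0046 0.0021]
```

Request:
{"name": "servo_tool", "arguments": {"fingers": [88,88,88,88,88,88,88,88], "dp": [[-16.4,0,-39.9],[-16.4,0,-39.9],[-16.4,0,-39.9],[-16.4,0,-39.9],[-16.4,0,-39.9],[-16.4,0,-39.9],[-16.4,0,-39.9],[0,0,0]], "yaw": [0,0,0,0,0,0,0,0]}}

```text
clock: 12.95
tcp_pos: [0.4418, -0.2681, 0.4076]
eef_rot: [[0.999, -0.0, 0.044], [-0.044, -0.002, 0.999], [-0.0, -1.0, -0.002]]
ft_force: [0.8, 0.7, -0.2]
gripper_width: 0.0881
```

Request:
{"name": "servo_tool", "arguments": {"fingers": [60,60], "dp": [[0,0,0],[0,0,0]], "yaw": [0,0]}}

```text
clock: 13.15
tcp_pos: [0.4439, -0.2636, 0.4072]
eef_rot: [[0.999, 0.0, 0.038], [-0.038, 0.0, 0.999], [0.0, -1.0, 0.0]]
ft_force: [-0.1, 0.3, -0.3]
gripper_width: 0.0742
```

```bash
python3 - <<'E'
from h import *
import pickle
np.set_printoptions(precision=4,suppress=True)
w=camera('wrist');s=sense();print(s['tcp_pos'],s['eef_rot'],s['clock'])
pickle.dump(w,open('v9.pkl','wb'))
save(w,'w9');crop(w,230,80,430,310,3,'w9c')
for l in ('loupe_handle','loupe_lens'):
    for r in place_of('wrist',l)[:2]: print(l,r['p'],r['position'],atz(w,r['position'],.01 if 'han' in l else .007))
E
```

```text
[ 0.4441 -0.2633  0.4072] [[ 0.9993  0.0001  0.0374]
 [-0.0374  0.0004  0.9993]
 [ 0.0001 -1.      0.0004]] 13.2
loupe_handle 0.75 [315.7, 176.7] [ 0.4126 -0.263   0.01  ]
```

View pics/w9.png

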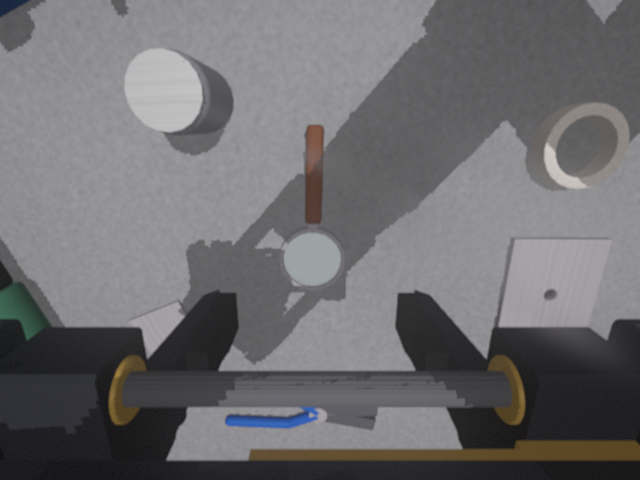

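View pics/w9c.png

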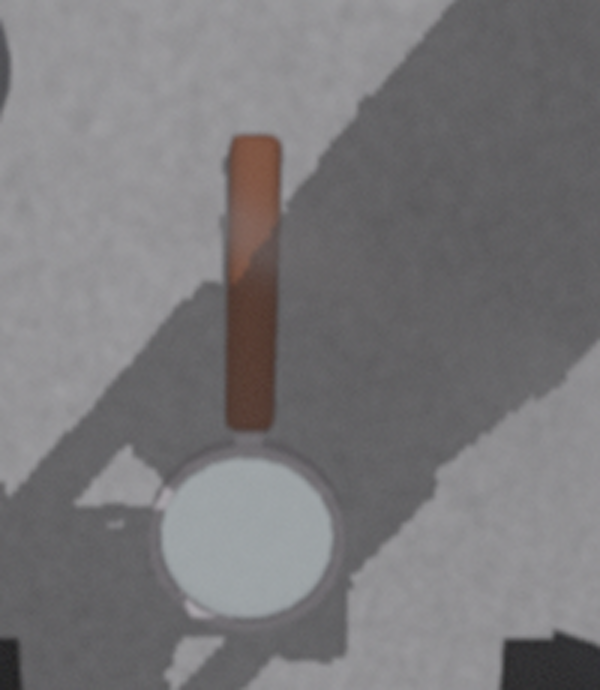

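```bash
python3 - <<'E'
from h import *
import pickle
np.set_printoptions(precision=4,suppress=True)
w=pickle.load(open('v9.pkl','rb'))
P=lambda u,v:(230+u/3,80+v/3)
a=atz(w,P(255.5,134),.02);b=atz(w,P(249.5,431),.02);l=atz(w,P(247.5,536),.014)
print(a,b,(a+b)/2,np.linalg.norm(b-a),'lens',l)
d=l-(a+b)/2;print('len',np.linalg.norm(d[:2]),'dir',np.degrees(np.arctan2(d[1],d[0])),np.degrees(np.arctan2(*(b-a)[[1,0]])))
print('can top',atz(w,(165,90),.1))
E
```

```text
[ 0.3601 -0.2615  0.02  ] [ 0.4614 -0.2676  0.02  ] [ 0.4108 -0.2645  0.02  ] 0.10151627035789025 lens [ 0.5041 -0.2701  0.014 ]
len 0.09350844391634051 dir -3.4214672161923723 -3.4401581817967997
can top [ 0.3315 -0.3733  0.1   ]
```

Request:
{"name": "servo_tool", "arguments": {"fingers": [50,50,50,50,50,50,50,50], "dp": [[-2,35,-2.2],[0,45,0],[0,45,0],[0,45,0],[0,35,0],[0,20,0],[0,9,0],[0,0,0]], "yaw": [1.5,0,0,0,0,0,0,0]}}

```text
clock: 14.1
tcp_pos: [0.4415, -0.2657, 0.1723]
eef_rot: [[0.998, -0.002, 0.064], [-0.064, 0.002, 0.998], [-0.002, -1.0, 0.001]]
ft_force: [-0.4, 0.0, 0.8]
gripper_width: 0.0498
```

```bash
python3 - <<'E'
from h import *
w=camera('wrist');s=sense();print(s['tcp_pos'],s['ft_force'],s['gripper_width'],s['clock'])
save(w,'w10');D=camera('side');crop(D,270,280,400,380,6,'d10')
E
```

```text
[ 0.44191081 -0.26629045  0.17348988] [ 0.2154495  -0.12341932  0.57957213] 0.050035423757888824 14.15
```

View pics/w10.png

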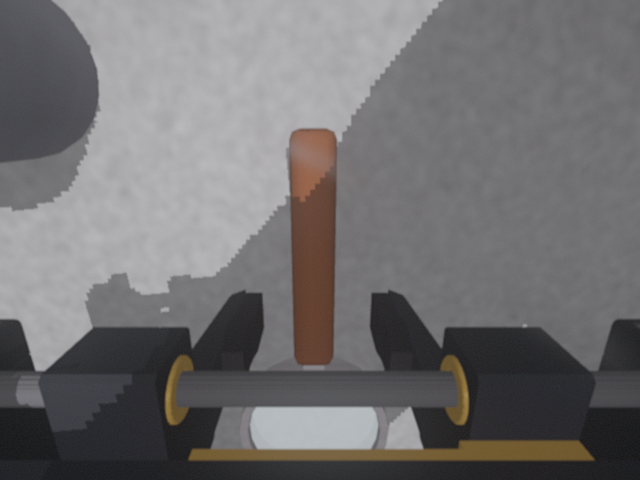

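View pics/d10.png

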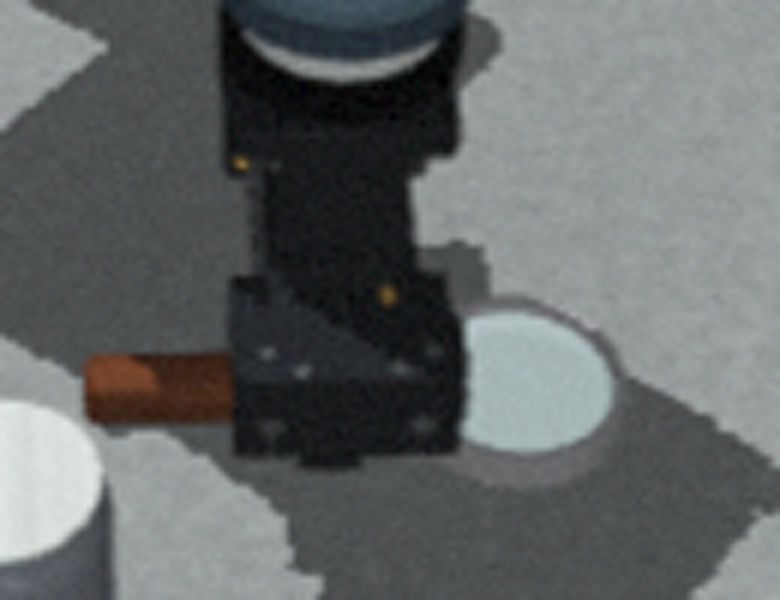

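Request:
{"name": "servo_tool", "arguments": {"fingers": [50,50,50], "dp": [[0,2,0],[0,1.5,0],[0,0,0]], "yaw": [0,0,0]}}

```text
clock: 14.5
tcp_pos: [0.4416, -0.2668, 0.1703]
eef_rot: [[0.998, 0.001, 0.065], [-0.065, -0.001, 0.998], [0.001, -1.0, -0.001]]
ft_force: [-0.4, 0.6, 0.4]
gripper_width: 0.0498
```

Request:
{"name": "servo_tool", "arguments": {"fingers": [12,12,12,12,12,12,12,12], "dp": [[0,0,0],[0,0,0],[0,0,0],[0,0,0],[0,0,0],[0,0,0],[0,0,0],[0,0,0]], "yaw": [0,0,0,0,0,0,0,0], "grip_force": 30}}

```text
clock: 15.3
tcp_pos: [0.4414, -0.2666, 0.1697]
eef_rot: [[0.998, -0.0, 0.065], [-0.065, 0.0, 0.998], [-0.0, -1.0, -0.0]]
ft_force: [-0.1, 0.4, 0.5]
gripper_width: 0.0179
```

Request:
{"name": "servo_tool", "arguments": {"fingers": [12,12,12,12,12,12], "dp": [[0,-10,0],[0,-25,0],[0,-40,0],[0,-35,0],[0,-20,0],[0,0,0]], "yaw": [0,0,0,0,0,0]}}

```text
clock: 15.9
tcp_pos: [0.4424, -0.2674, 0.3035]
eef_rot: [[0.998, 0.005, 0.065], [-0.065, -0.005, 0.998], [0.005, -1.0, -0.005]]
ft_force: [0.0, 0.4, -1.6]
gripper_width: 0.0175
```

```bash
python3 - <<'E'
from h import *
w=camera('wrist');s=sense();print(s['tcp_pos'],s['ft_force'],s['wrist_torque'],s['gripper_width'],s['clock'])
D=camera('side');save(D,'d11')
E
```

```text
[ 0.44175277 -0.26683673  0.30124459] [ 0.35320305  0.53166279 -1.26849136] [-0.00345905  0.04296995 -0.02622765] 0.01779491081879744 15.95
```

View pics/d11.png

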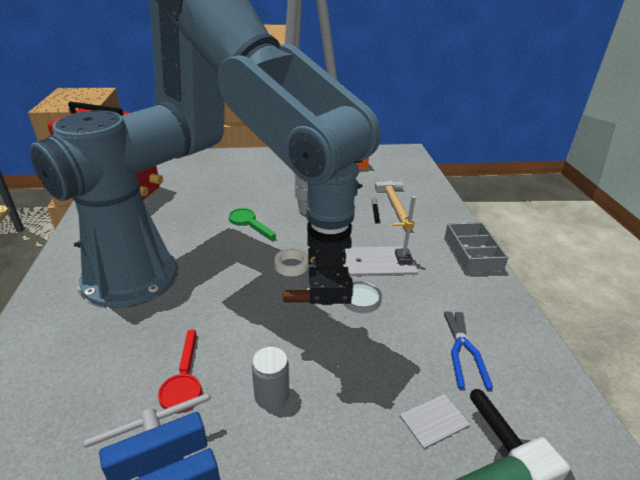

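The loupe is held level. Now I carry it across, above the target height.

Request:
{"name": "servo_tool", "arguments": {"fingers": [12,12,12,12,12,12,12,12], "dp": [[4,0,25],[5,0,40],[6,0,45],[6,0,45],[6,0,45],[6,0,45],[4,0,30],[2,0,10]], "yaw": [0,0,0,0,0,0,0,0]}}

```text
clock: 16.8
tcp_pos: [0.4981, 0.018, 0.2976]
eef_rot: [[0.998, -0.004, 0.062], [-0.062, 0.001, 0.998], [-0.004, -1.0, 0.001]]
ft_force: [0.3, -1.0, -1.3]
gripper_width: 0.018
```

Request:
{"name": "servo_tool", "arguments": {"fingers": [12,12,12,12], "dp": [[0,8,0],[0,7,0],[0,0,0],[0,0,0]], "yaw": [0,0,0,0]}}

```text
clock: 17.2
tcp_pos: [0.4987, 0.014, 0.284]
eef_rot: [[0.998, -0.001, 0.067], [-0.067, 0.0, 0.998], [-0.001, -1.0, 0.0]]
ft_force: [-0.7, -0.3, -1.7]
gripper_width: 0.0177
```

```bash
python3 - <<'E'
from h import *
import pickle
w=camera('wrist');S=camera('scene');D=camera('side');s=sense();print(s['tcp_pos'],s['eef_rot'],s['gripper_width'],s['clock'])
pickle.dump((w,S,D,s),open('v12.pkl','wb'))
save(w,'w12');crop(D,325,175,425,275,6,'d12');crop(S,235,230,345,330,6,'s12')
E
```

```text
[0.49907823 0.01444726 0.2849268 ] [[ 9.97784464e-01  4.26738710e-04  6.65280480e-02]
 [-6.65279896e-02 -1.49668410e-04  9.97784548e-01]
 [ 4.35750438e-04 -9.99999898e-01 -1.20946746e-04]] 0.017254843772334005 17.35
```

View pics/w12.png

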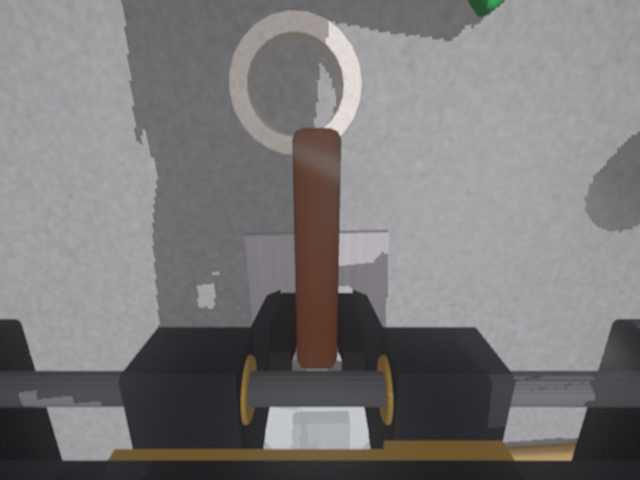

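View pics/d12.png

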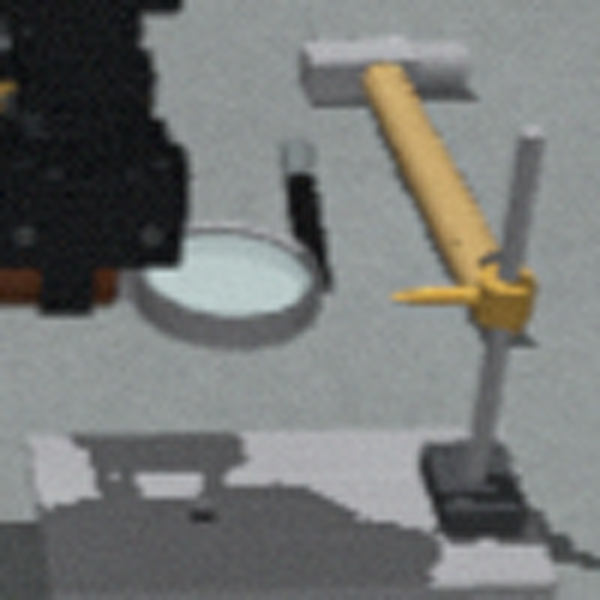

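View pics/s12.png

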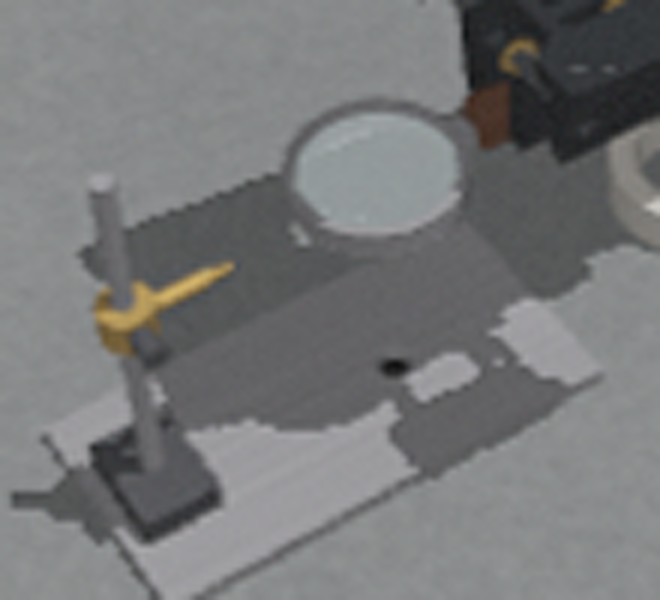

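```bash
cat > fit.py <<'E'
from h import *
import pickle
from scipy.optimize import least_squares
np.set_printoptions(precision=4,suppress=True)
q=pickle.load(open('plate.pkl','rb'));oS,oD=q[7:10],q[10:13]
def cyl(p):
    t=np.linspace(0,2*np.pi,120)
    return np.vstack([np.c_[p[0]+.038*np.cos(t),p[1]+.038*np.sin(t),0*t+p[2]+h] for h in (-.007,.007)])
def run(S,D,bS,bD,mS,mD):
    def f(p,oS=oS,oD=oD): return np.r_[(pbox(S,cyl(p)+oS)-bS)[mS],(pbox(D,cyl(p)+oD)-bD)[mD]]
    s=least_squares(f,[.56,.01,.12]);print('lens',s.x,s.fun)
    s0=least_squares(lambda p:f(p,0,0),[.56,.01,.12]);print('no offs',s0.x,s0.fun)
    return s.x
E
python3 - <<'E'
from fit import *
w,S,D,s=pickle.load(open('v12.pkl','rb'))
bS=np.array([283/6+235,97/6+230,468/6+235,252/6+230]);bD=np.array([133/6+325,226/6+175,323/6+325,350/6+175])
x=run(S,D,bS,bD,[0,1,2,3],[0,1,2,3]);print('target',q[:4],'tcp',s['tcp_pos'])
# overlay
for n,c,o,(u0,v0) in (('S',S,oS,(235,230)),('D',D,oD,(325,175))):
    im=cv2.resize(c['color'][v0:v0+100,u0:u0+110,::-1],None,fx=6,fy=6,interpolation=cv2.INTER_CUBIC)
    for p in cyl(x): 
        uv=(proj(c,p+o)-(u0,v0))*6; cv2.circle(im,tuple(int(i) for i in uv),1,(0,0,255),-1)
    for h,cl in ((.008,(0,255,0)),):
        uv=(proj(c,np.array([q[0],q[1],h])+o)-(u0,v0))*6;cv2.circle(im,tuple(int(i) for i in uv),4,cl,1)
    tp=np.array([q[0]+.069*np.cos(q[2]),q[1]+.069*np.sin(q[2]),q[3]])
    uv=(proj(c,tp+o)-(u0,v0))*6;cv2.circle(im,tuple(int(i) for i in uv),4,(255,0,0),1)
    cv2.imwrite('pics/ov%s.png'%n,im)
E
```

```text
lens [0.5645 0.008  0.1225] [-0.6881 -0.6205  0.6338  0.6538 -0.3424 -0.7028  0.2294  0.7214]
no offs [0.5645 0.0077 0.121 ] [-1.1547 -0.4407  0.1399  0.8137 -0.8103 -0.8435 -0.2752  0.552 ]
target [ 0.5641  0.0112 -0.0419  0.1126] tcp [0.4991 0.0144 0.2849]
```

View pics/ovS.png

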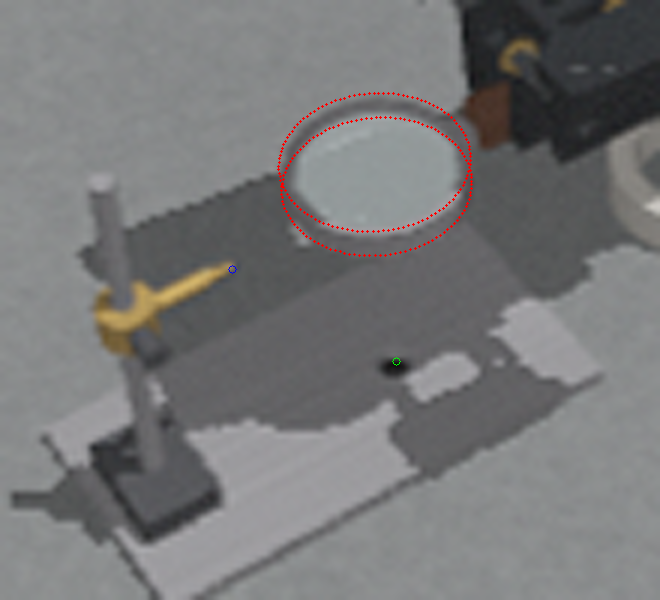

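View pics/ovD.png

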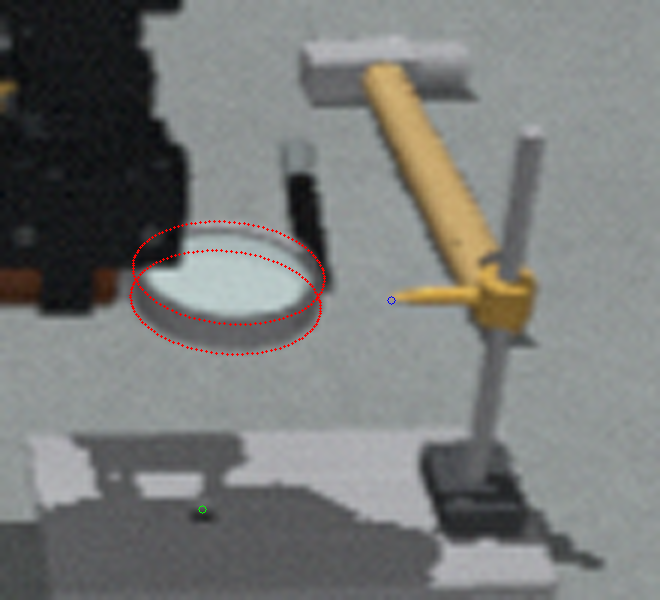

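```bash
python3 - <<'E'
from fit import *
w,S,D,s=pickle.load(open('v12.pkl','rb')); w8,_,_=pickle.load(open('v8.pkl','rb'))
bS=np.array([283/6+235,97/6+230,468/6+235,252/6+230]);bD=np.array([133/6+325,226/6+175,323/6+325,350/6+175])
th=-.0419
for n,c,h,t,b in (('S',S,(300.8,290.8),(273.8,274.4),bS),('D',D,(358.8,260.4),(390.8,224.5),bD),('W8',w8,(318,202),(317.7,304),None)):
    H=atz(c,h,.008)
    for th in (-.035,-.042,-.05):
        T=H+[.069*np.cos(th),.069*np.sin(th),0]
        z=least_squares(lambda z:proj(c,(T[0],T[1],z[0]))-t,[.11]);print(n,th,'hole',H,'ptr z',z.x,z.fun)
    if b is not None:
        mid=lambda q:np.array([q[0]+q[2],q[1]+q[3]])/2
        for z in (.120,.122,.124):
            r=least_squares(lambda p:mid(pbox(c,cyl((p[0],p[1],z))))-mid(b),[.56,.01]);print('  lens-hole at z',z,r.x-H[:2],)
        # free z using also pose of T: lens z if at hole xy
        r=least_squares(lambda z:mid(pbox(c,cyl((H[0],H[1]-.003,z[0]))))-mid(b),[.12]);print('  lens z',r.x,r.fun)
# wrist view 12: is hole / pointer seen? 
print(proj(w,(.564,.011,.008)),'ptr',proj(w,(.633,.008,.113)))
E
```

```text
S -0.035 hole [0.5649 0.0134 0.008 ] ptr z [0.1162] [-0.315   0.0448]
S -0.042 hole [0.5649 0.0134 0.008 ] ptr z [0.1157] [-0.3992  0.0569]
S -0.05 hole [0.5649 0.0134 0.008 ] ptr z [0.1151] [-0.4937  0.0705]
  lens-hole at z 0.12 [-0.0023 -0.0062]
  lens-hole at z 0.122 [-0.0013 -0.0046]
  lens-hole at z 0.124 [-0.0003 -0.0029]
  lens z [0.1241] [-0.1101  0.0091]
D -0.035 hole [0.5643 0.0059 0.008 ] ptr z [0.1152] [-0.2473 -0.0345]
D -0.042 hole [0.5643 0.0059 0.008 ] ptr z [0.1155] [-0.1935 -0.0271]
D -0.05 hole [0.5643 0.0059 0.008 ] ptr z [0.1158] [-0.1337 -0.0187]
  lens-hole at z 0.12 [0.0017 0.0025]
  lens-hole at z 0.122 [ 0.0009 -0.0005]
  lens-hole at z 0.124 [ 0.0002 -0.0036]
  lens z [0.1237] [-0.1327 -0.013 ]
W8 -0.035 hole [0.5633 0.0115 0.008 ] ptr z [0.111] [ 1.3463 -0.0242]
W8 -0.042 hole [0.5633 0.0115 0.008 ] ptr z [0.111] [ 0.791  -0.0117]
W8 -0.05 hole [0.5633 0.0115 0.008 ] ptr z [0.1111] [ 0.1564 -0.0017]
[318.1808 315.7338] ptr [321.5809 506.7775]
```

Request:
{"name": "servo_tool", "arguments": {"fingers": [12,12,12,12,12], "dp": [[0,4,1.5],[0,3.3,1.5],[0,1,0],[0,0,0],[0,0,0]], "yaw": [0,0,0,0,0]}}

```text
clock: 17.85
tcp_pos: [0.4992, 0.0183, 0.2764]
eef_rot: [[0.998, 0.0, 0.065], [-0.065, -0.0, 0.998], [0.0, -1.0, -0.0]]
ft_force: [-0.3, 0.3, -1.7]
gripper_width: 0.0177
```

```bash
python3 - <<'E'
from fit import *
w=camera('wrist');S=camera('scene');D=camera('side');s=sense();print(s['tcp_pos'],s['eef_rot'],s['clock'],s['ft_force'])
pickle.dump((w,S,D,s),open('v13.pkl','wb'))
save(S,'s13f');save(D,'d13f')
crop(D,340,195,420,275,7,'d13');crop(S,265,235,335,305,7,'s13')
a=cv2.imread('pics/s13.png');b=cv2.imread('pics/d13.png')
cv2.imwrite('pics/s13.png',a)
E
```

```text
[0.4992 0.0183 0.2766] [[ 0.9979  0.0003  0.0651]
 [-0.0651 -0.0001  0.9979]
 [ 0.0003 -1.     -0.    ]] 18.0 [ 0.5341 -0.1403 -0.5634]
```

View pics/s13.png

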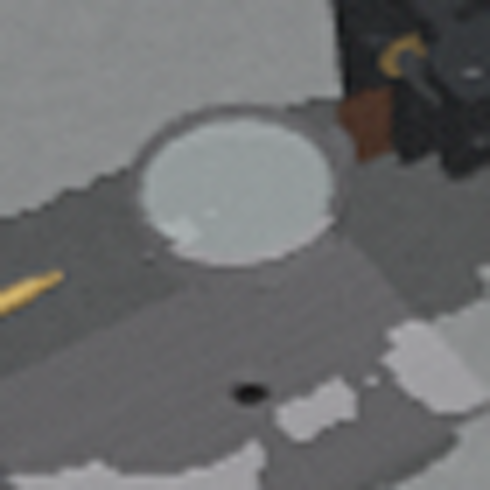

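View pics/d13.png

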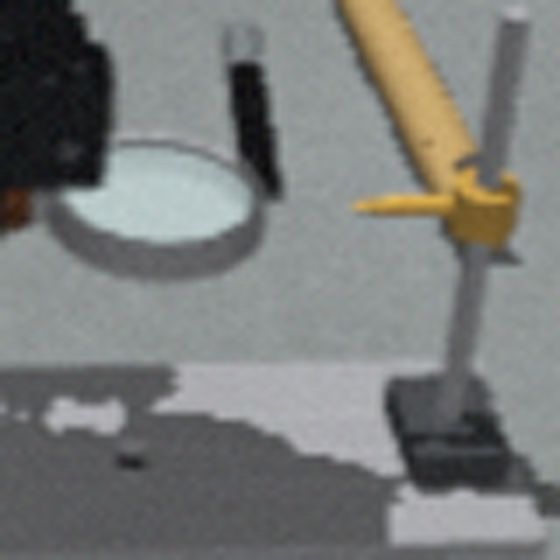

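```bash
python3 - <<'E'
from fit import *
w,S,D,s=pickle.load(open('v13.pkl','rb'))
out=[]
for n,c,h,t,(u0,v0) in (('S',S,(300.75,290.95),(273.8,274.4),(265,230)),('D',D,(358.75,260.5),(390.7,224.55),(335,195))):
    H=atz(c,h,.008); z=.1156
    im=cv2.resize(c['color'][v0:v0+75,u0:u0+65,::-1],None,fx=6,fy=6,interpolation=cv2.INTER_CUBIC);im2=im.copy()
    T=np.linspace(0,2*np.pi,200)
    for dz in (-.007,.007):
        for a in T:
            uv=(proj(c,(H[0]+.038*np.cos(a),H[1]+.038*np.sin(a),z+dz))-(u0,v0)+.5)*6
            cv2.circle(im2,tuple(int(i) for i in uv),0,(0,0,255),-1)
    print(n,pbox(c,cyl((H[0],H[1],z))),(pbox(c,cyl((H[0],H[1],z)))-[u0,v0,u0,v0]+.5)*6)
    out+=[np.vstack([im])  ,im2]
cv2.imwrite('pics/ov13.png',np.vstack([np.hstack(out[:2]),]));cv2.imwrite('pics/ov13d.png',np.hstack(out[2:]))
E
```

```text
S [282.2724 248.8015 314.3929 276.0296] [106.6342 115.809  299.3576 279.1776]
D [346.2229 214.1561 378.3859 236.3081] [ 70.3371 117.9364 263.3152 250.8485]
```

View pics/ov13.png

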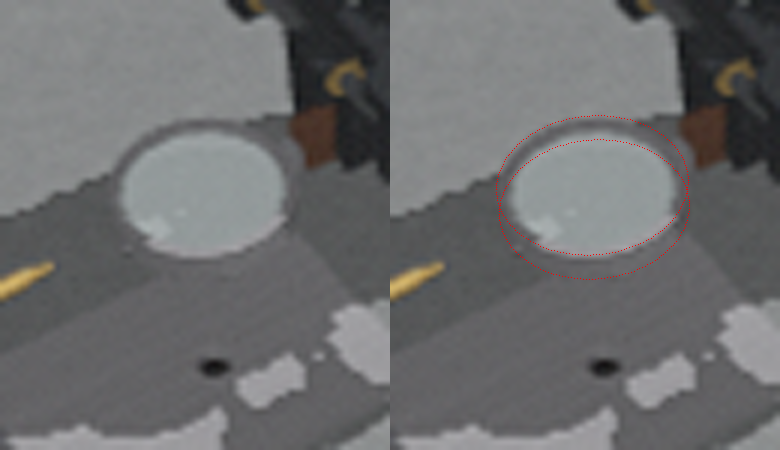

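View pics/ov13d.png

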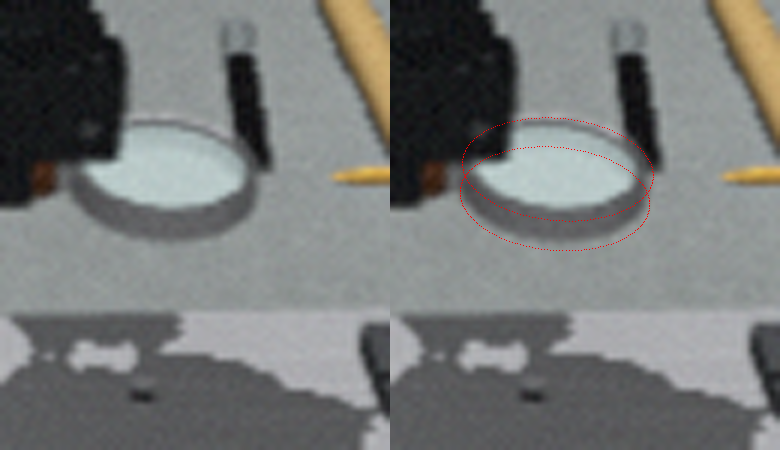

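```bash
python3 - <<'E'
from fit import *
w,S,D,s=pickle.load(open('v13.pkl','rb'));w1,S1,D1,s1=pickle.load(open('v12.pkl','rb'));_,S8,D8=pickle.load(open('v8.pkl','rb'))
def sub(prof,lo,hi): pass
g=lambda c:c['color'].astype(float).mean(2)
for nm,d in (('13',D),('12',D1)):
    print(nm)
    for u in (360,362,364):
        print('col',u,np.round(g(d)[205:242,u]).astype(int))
    for v in (224,225,226,): print('row',v,np.round(g(d)[v,370:386]).astype(int))
print('bg',np.round(g(D8)[205:242,362]).astype(int))
for m in masks_of('side','loupe')[:3]: print('side',m['p'],m['box'])
for m in masks_of('scene','loupe')[:3]: print('scene',m['p'],m['box'])
for l in ('loupe_lens','loupe_handle'):
  for n in ('side','scene'):
    for r in place_of(n,l)[:3]: print(n,l,r['p'],r['position'])
E
```

```text
13
col 360 [147 145 147 144 148 151 149 147 150 153 117 166 176 178 186 193 193 197
 198 196 192 194 198 188 126 101 104 101 100 105 129 148 151 151 151 146
 149]
col 362 [150 148 149 151 150 146 148 146 158 170 118 161 176 179 188 195 195 192
 195 195 195 192 194 194 159 104 101  95  96 103 129 145 146 149 150 153
 148]
col 364 [147 149 145 146 143 145 151 147 153 159 123 152 177 179 185 195 196 195
 195 195 198 198 193 193 158 102  95 103  96 104 131 146 144 145 147 148
 148]
row 224 [195 198 197 191 182 145 100 105 128 144 144 146 147 148 147 145]
row 225 [194 195 198 196 184 138  88 104 135 148 149 149 146 148 152 150]
row 226 [197 194 195 186 162 107  84 100 134 154 153 149 143 152 149 152]
12
col 360 [149 147 147 148 148 150 151 160 117 158 179 179 188 196 195 193 193 198
 195 198 198 185 129  99  97  97  96 106 134 148 152 151 152 153 152 150
 150]
col 362 [149 145 145 148 148 148 156 169 116 162 176 179 185 193 194 193 194 193
 197 197 194 188 158 102  97 100 100 107 128 147 142 145 144 146 148 150
 146]
col 364 [148 149 146 143 149 143 153 169 129 158 178 176 185 190 196 194
[... 410 characters left out ...]
 151 147 150 151 144 150 142 148 144 145 150 152
 148]
side 0.93 [229.2, 209.9, 276.5, 238.4]
side 0.87 [300.0, 215.0, 376.4, 231.8]
side 0.77 [154.6, 332.5, 203.0, 409.9]
scene 0.8 [282.7, 250.8, 321.4, 276.8]
scene 0.57 [339.6, 173.0, 365.9, 191.6]
side loupe_lens 0.69 [243.2, 215.7]
side loupe_lens 0.56 [362.2, 222.5]
side loupe_lens 0.56 [179.3, 395.8]
scene loupe_lens 0.96 [445.4, 288.4]
scene loupe_lens 0.76 [334.2, 166.5]
scene loupe_lens 0.72 [297.9, 261.5]
side loupe_handle 0.89 [322.4, 222.3]
side loupe_handle 0.74 [189.5, 347.6]
side loupe_handle 0.73 [262.1, 230.3]
scene loupe_handle 0.94 [332.9, 245.4]
scene loupe_handle 0.78 [411.8, 282.4]
scene loupe_handle 0.59 [352.0, 180.6]
```

```bash
python3 - <<'E'
from fit import *
w,S,D,s=pickle.load(open('v13.pkl','rb'));_,S8,D8=pickle.load(open('v8.pkl','rb'))
g=lambda c:c['color'].astype(float).mean(2)
for u in (297,299,301): print('S col',u,'from 242',np.round(g(S)[242:284,u]).astype(int)); 
print('bg',np.round(g(S8)[242:284,299]).astype(int))
for v in (258,260,262,264): print('S row',v,'from 278',np.round(g(S)[v,278:290]).astype(int),'from 306',np.round(g(S)[v,306:320]).astype(int))
im=cv2.resize(S['color'][240:285,275:325,::-1],None,fx=12,fy=12,interpolation=cv2.INTER_CUBIC);im=cv2.convertScaleAbs(im,alpha=1.8,beta=-60);cv2.imwrite('pics/sz.png',im)
H=atz(D,(358.75,260.5),.008);HS=atz(S,(300.75,290.95),.008)
for c,h in ((D,H),(S,HS)):
    b=pbox(c,cyl((*h[:2],.1156)));print(b,[ (pbox(c,cyl(np.array([*h[:2],.1156])+d))-b) for d in np.eye(3)*.002])
    z0=proj(c,(h[0]+.069,h[1]-.003,.1156));print(z0)
E
```

```text
S col 297 from 242 [136 139 138 138 135 141 144 136  95 108 136 159 156 149 151 152 151 150
 151 151 153 154 152 150 151 153 153 153 150 151 147  98 100 103  99 100
 101  98  97 101  99  99]
S col 299 from 242 [138 142 138 137 138 140 139 128  99 111 150 157 157 152 151 150 152 151
 151 151 150 151 153 151 151 152 151 150 152 154 149  99 104 100 100 100
 100  99 102 100 101 102]
S col 301 from 242 [137 138 134 138 141 138 136 134  97 112 143 158 156 148 151 151 151 151
 153 151 151 151 153 151 150 152 153 151 153 156 135 100 102 101  95  99
  99 101  99  98 100 102]
bg [135 139 139 136 137 139 138 138 131  79  86  89  88  87  85  86  86  87
  86  85  85  88  88  87  87  87  86  86  86  90  97  99  99  99  99 100
  98 100  99  99 100  98]
S row 258 from 278 [137 139 141 140 135 122  91  96 131 155 153 151] from 306 [153 152 150 153 154 135  94  98  95  86  74  78  87  91]
S row 260 from 278 [113  80  82  82  84  93  96 127 154 152 152 152] from 306 [151 153 151 151 153 147 120  97  90  85  86  87  88  88]
S row 262 from 278 [ 86  88  88  89  88  92 106 133 155 152 153 151] from 306 [151 152 151 149 154 147 124  94  93  87  88  86  86  87]
S row 264 from 278 [ 85  84  83  86  84  90 100 126 151 150 151 152] from 306 [151 150 152 152 152 137  98  95  82  89  86  86  87  87]
[346.2229 214.1561 378.3859 236.3081] [array([ 0.8171, -0.0289,  0.8216, -0.0342]), array([-0.1306, -0.4263, -0.1791, -0.4805]), array([ 0.051 , -0.6929,  0.0855, -0.7036])]
[390.6027 224.5589]
[282.2724 248.8015 314.3929 276.0296] [array([-0.7061,  0.3561, -0.6731,  0.394 ]), array([0.4599, 0.4582, 0.491 , 0.5097]), array([-0.0683, -0.5797, -0.0253, -0.5685])]
[273.2945 274.6291]
```

View pics/sz.png

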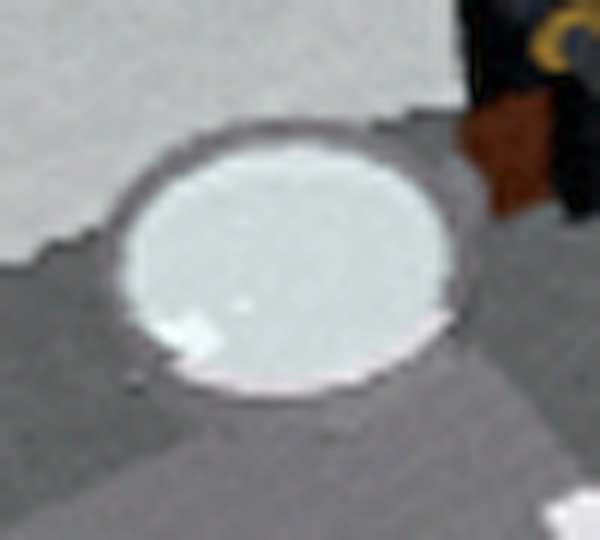

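Request:
{"name": "servo_tool", "arguments": {"fingers": [12,12,12,12], "dp": [[0,0.5,-1.5],[0,0.5,-1.5],[0,0,0],[0,0,0]], "yaw": [0,0,0,0]}}

```text
clock: 18.7
tcp_pos: [0.499, 0.0151, 0.2754]
eef_rot: [[0.998, -0.0, 0.065], [-0.065, 0.0, 0.998], [-0.0, -1.0, 0.0]]
ft_force: [1.1, 0.3, -1.5]
gripper_width: 0.018
```

```bash
python3 - <<'E'
from fit import *
S=camera('scene');D=camera('side');s=sense();print(s['tcp_pos'],s['eef_rot'],s['clock'],s['ft_force'],s['gripper_width'])
pickle.dump((None,S,D,s),open('v14.pkl','wb'))
w1,S1,D1,s1=pickle.load(open('v12.pkl','rb'));w2,S2,D2,s2=pickle.load(open('v13.pkl','rb'));w8,S8,D8=pickle.load(open('v8.pkl','rb'))
g=lambda c:c['color'].astype(float).mean(2)
def edge(pr,i0,lo,hi,thr,rising):  # first crossing from lo
    for i in range(lo,hi):
        a,b=pr[i-i0],pr[i+1-i0]
        if (rising and a<thr<=b) or (not rising and a>=thr>b): return i+(thr-a)/(b-a)
for nm,d in (('12',D1),('13',D2),('14',D)):
    G=cv2.GaussianBlur(g(d),(0,0),.5)
    print(nm,'bottom',[edge(G[:,u],0,228,245,125,True) for u in (358,360,362,364,366)],'right',[edge(G[v],0,374,385,118,True) for v in range(219,229)])
for nm,d in (('12',S1),('13',S2),('14',S)):
    G=g(d)
    print(nm,'top',np.round(G[240:256,299]).astype(int),np.round(G[240:256,303]).astype(int))
import sys
# residual: predicted edges under candidate lens pose with plate-fit offsets
for nm,d,sx in (('12',D1,s1),('13',D2,s2),('14',D,s)):
    t=sx['tcp_pos'];x=sx['eef_rot'];p=np.array(t)+.065*np.array(x)[:,0];p[2]=t[2]-.163
    print(nm,'kin lens',p,'D',pbox(D,cyl(p)+oD),'S',pbox(S,cyl(p)+oS))
save(D,'d14')
crop(D,335,190,425,280,6,'d14c');crop(S,235,235,335,325,6,'s14c')
E
```

```text
[0.499  0.0152 0.2754] [[ 0.9979 -0.      0.0653]
 [-0.0653  0.      0.9979]
 [-0.     -1.      0.    ]] 18.8 [-0.3805 -0.0345 -1.199 ] 0.018026366563165846
12 bottom [np.float64(232.2093769766495), np.float64(232.6662232113544), np.float64(232.85010925844443), np.float64(232.82590517570392), np.float64(233.0761593105365)] right [np.float64(379.86482905609336), np.float64(380.14510861867853), np.float64(380.3429132926018), np.float64(380.3004352112801), np.float64(379.9318182798901), np.float64(378.2750715099262), np.float64(378.0597003266109), np.float64(377.9123129370853), np.float64(377.43299262674253), np.float64(376.92318214498005)]
13 bottom [np.float64(234.28376649964486), np.float64(234.7754271361182), np.float64(234.8701715013136), np.float64(234.83431693403512), np.float64(234.73842523395294)] right [np.float64(379.9012309429785), np.float64(380.1866466402258), np.float64(380.3556650484314), np.float64(380.3016486984603), np.float64(379.95600593039046), np.float64(377.7034417378472), np.float64(377.4625366406489), np.float64(377.50356158445953), np.float64(377.4108784830616
[... 589 characters left out ...]
53 152 150] [140 137 134 136 140 143 135  98 102 124 158 154 152 151 150 151]
13 top [136 138 138 142 138 137 138 140 139 128  99 111 150 157 157 152] [141 139 136 134 139 141 139 137 137 132 103 101 124 158 156 151]
14 top [136 139 139 139 138 137 136 140 136 113 106 127 158 155 151 151] [140 139 135 135 139 142 138 138 137 124 100 107 140 157 153 151]
12 kin lens [0.5639 0.0101 0.1219] D [346.4331 211.7197 378.6076 233.757 ] S [282.196  246.1057 314.3625 273.2543]
13 kin lens [0.5641 0.014  0.1136] D [346.0352 213.7872 377.9725 235.7642] S [283.3154 249.4549 315.3656 276.66  ]
14 kin lens [0.5638 0.011  0.1124] D [346.0876 214.8314 378.0786 236.8972] S [282.7532 249.033  314.7274 276.1482]
```

View pics/s14c.png

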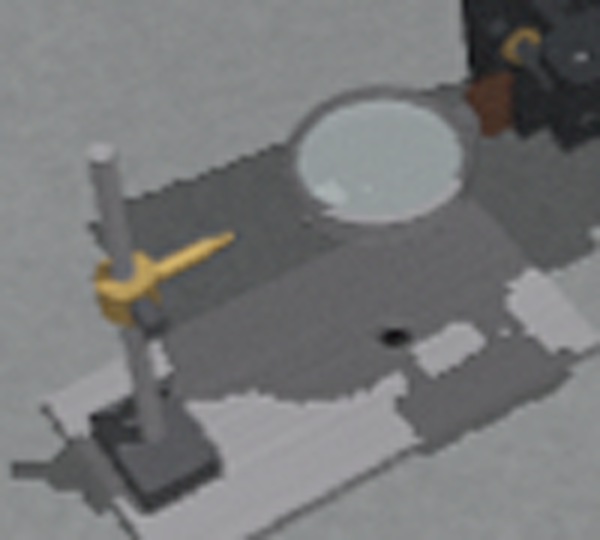

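View pics/d14c.png

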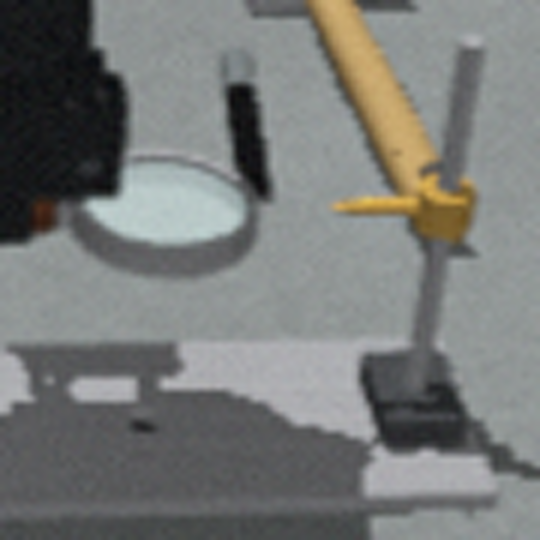

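Request:
{"name": "servo_tool", "arguments": {"fingers": [12,12,12,12], "dp": [[0.2,-0.2,-1.3],[0,0,0],[0,0,0],[0,0,0]], "yaw": [0,0,0,0]}}

```text
clock: 19.2
tcp_pos: [0.4991, 0.0139, 0.2756]
eef_rot: [[0.998, -0.0, 0.065], [-0.065, 0.0, 0.998], [-0.0, -1.0, 0.0]]
ft_force: [0.1, 0.9, -1.7]
gripper_width: 0.0176
```

```bash
python3 - <<'E'
from fit import *
S=camera('scene');D=camera('side');s=sense();print(s['tcp_pos'],s['eef_rot'],s['clock'],s['ft_force'],s['gripper_width'],s['joint_velocities'])
G=cv2.GaussianBlur(D['color'].astype(float).mean(2),(0,0),.5)
print(np.round(G[208:240,362]).astype(int));print(np.round(S['color'].astype(float).mean(2)[244:256,299]).astype(int))
save(S,'s15')
E
```

```text
[0.4991 0.0139 0.2756] [[ 0.9979 -0.      0.0652]
 [-0.0652  0.      0.9979]
 [-0.     -1.      0.    ]] 19.3 [-0.6506  0.175  -2.2842] 0.017693943707917586 [ 0.0006 -0.0009  0.0001  0.0002 -0.0005 -0.002 ]
[148 147 147 151 148 148 153 155 134 147 173 179 185 193 194 196 196 193
 192 194 196 196 176 113  96  99  99 104 122 144 147 149]
[139 139 139 141 134 100 109 137 158 154 151 150]
```

View pics/s15.png

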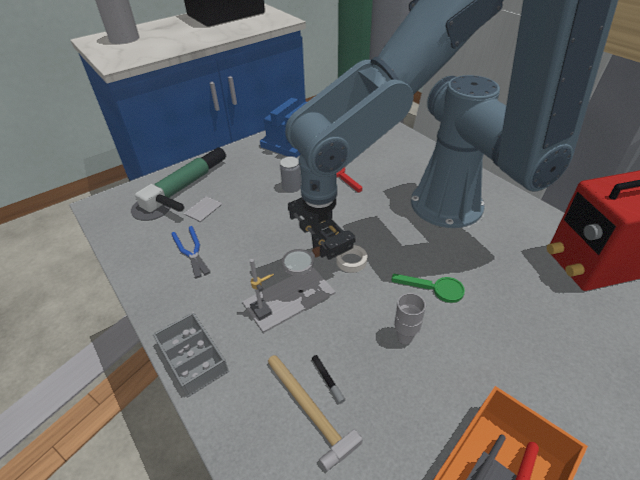

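```bash
python3 -c "
from cell import *
print(finish_job());s=sense();print(s['clock'],s['tcp_pos'],s['gripper_width'])"
```

```text
the job is handed in; nothing more can be done
None
the job is handed in; nothing more can be done
```

Both steps are done and the job was handed in at about 19.3 s; no verdict was reported.

- **Cup:** I took the cup off the plate and nested it in its twin until it seated. Contact came at 0.268 m TCP height, with 0.268 expected, and about 6.5 N. Then I let go. The pictures show it upright with its shoulder on the other cup's rim.
- **Loupe:** I gripped the wooden-handled loupe on its handle at 30 N, with a measured opening of 18 mm. I am holding it level and face up over the hole.
    - By TCP position, the lens centre is at about (0.564, 0.010, 0.1126) m.
    - I estimated the hole at (0.564, 0.011) m and the pointer height at about 0.1126 m.
- **Disagreements:** The single-camera estimates did not fully agree. The pointer height came out between 0.111 and 0.116 m, and the hole's y between 0.006 and 0.013 m. I settled these by comparing lens, pointer and hole within the same picture, which leaves roughly 1–2 mm of uncertainty.
- **Surroundings:** In the last scene picture, the gauge and the other things on the bench look unmoved. The force reading at the end (about -2 N) was roughly the loupe's weight.

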